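# Lock the dough roller's crank shaft with its setscrew

### The arm

A 6-joint arm with a two-finger parallel gripper is mounted at the origin on a cart in front of the work surface, level with it; the furniture and walls round the work are solid. World frame = base frame: x ahead of the robot, y to its left, z up, the work surface at z = 0. Lengths are in m, angles in degrees, forces in N, time in s.
With the tool pointing down it reaches from about 0.4 to 0.825 m from the base axis. Payload 7 kg.
Tool frame: the origin (TCP) lies midway between the tips of the shut fingers; the grasp point (between the pads) lies 19 mm behind it (ctrl.hold_point_z is the distance from the TCP to the grasp point, in m); z points along the fingers, y is the line along which they close (so a half turn about z gives the same grasp; the last joint's range is limited). The gripper opens to 88 mm and grips with 3 to 60 N. Pads are 19 mm wide; open, the fingers measure 130 mm over their backs; the gripper's body (78 mm by 193 mm) begins 47 mm behind the grasp point.
Start: joints at [84.059, 20.546, 0.682, 0, -70.136, -16.507], TCP at [0.258, 0.624, 0.227] pointing down, gripper open.
Joint ranges: [-176.03, 176.03], [-82.01, 121.73], [-58.28, 71.71], [-173.87, 95.51], [-174.79, -0.11], [-173.66, 173.66]. Speed limits (degrees/s): [136.94, 136.94, 172.46, 180, 180, 180].

### API

Orientations are given as [roll, pitch, yaw] about the fixed x, y, z axes, in that order (R = Rz(yaw) Ry(pitch) Rx(roll)).
In Python, from plant import ctrl gives the robot as it stands.
- The arm moves only by the tool apply_moves, never from a script. Its argument "deltas" is a list of rows, each an object with "fingers": the finger opening in mm, from 0 to 87.6; "delta_pos": the shift along the tool's x, y, z in mm, a list of three; "angular": the turn, a rotation vector about the tool's x, y, z in degrees, a list of three. A call has 1 to 10 rows; each row is the pose to reach, as a shift and turn from the pose commanded when the call began, along the tool's axes at that moment; what a row does not reach only later rows make up. A row lasts 1/10 s, in which the tool goes at most 50 mm and 8.59 degrees, less where a joint would pass 70% of its speed; a pose out of reach is approached as far as the arm can. A call with a gripper value outside its range is refused whole. The fingers move at their own pace and stop on an object; the grip force is fixed at half the most. Time passes only in rows, so rows that repeat a pose let the fingers close. It gives the time, the measured TCP pose, the force, the opening and the grip force at its end, in the units of the state.
- ctrl.get_obs(): the state, without advancing time (a new reading comes with each control period).
- ctrl.snapshot(name): name is "scene" or "top" or "wrist"; returns the picture (480x640x3 uint8, red, green, blue); there is no depth.
- ctrl.camera_params(name): a dict with "fx", "fy", "cx", "cy" (pixels), "cam_to_world" (4x4, takes a point from camera to world coordinates); the wrist camera has in their place "mount" (4x4, takes a point from camera to tool coordinates, whose origin is the TCP and whose axes are the flange's). Camera axes: x right, y up, looking along -z (the intrinsics and any distortion apply to the point x, -y, -z); pixel columns grow to the right and rows downward; lengths in m; the calibration is good to about 2 mm. A picture is of the moment at which its call begins: read the wrist's pose just before it. camera_params takes no time and is no camera call.
- ctrl.close_job(): hands the job in; it is judged then, once.
The state is a dict: "clock": time; "joint_pos": joint angles; "qvel": joint speeds; "tau": joint torques, N m; "tool_pos": TCP position; "orientation": TCP orientation; "force": force on the tool from outside, world axes, zero at the start; "moment": the same for the moment, N m; "opening": finger opening in m; "gripper_force": force on a finger pad.
Only numpy, scipy, OpenCV 4.12 (cv2) and the standard library are available. Lean on these libraries where they do the work, as an engineer would, in place of code of your own. Each camera call takes 0.05 s, during which the arm holds its last target. There are 200 camera calls.

### The job

The crank of the dough roller is slipping: turn the crank until the flat of its shaft faces straight up to the setscrew, then take the T-handled hex key out of the wooden block, seat it in the screw's hexagon socket and turn it clockwise until the screw is snug on the flat. Seat and tighten it with feeling, never with force, leave the crank where you aligned it, and leave the key standing in the screw. Do not disturb the other things.

Things in the scene. Friction and masses are not known exactly. Their poses are not given: they have to be found in the camera images.
- roller: the dough roller, fixed: steel foot 100 x 106 mm, in front (local -x) an aluminium hub block 46 x 44 mm, 66 mm high, behind it two steel rollers between cheeks 80 mm high. Origin on the worktop under the machine; z up, -x towards the robot side, +y towards the crank. The shaft runs along local y through the hub block at local x = -20 mm, 45 mm above the worktop
- shaft: steel shaft 24 mm in diameter with a flat 1.4 mm deep along its whole length, the crank arm fixed to its +y end. Origin on the shaft's axis under the setscrew; its y axis is the shaft's axis, its z axis is the outward normal of the flat and also the direction of the crank arm, so the flat faces up to the setscrew when the arm stands straight up. It starts leaning 0.5 to 1.1 rad towards local +x of the roller. It turns stiffly (0.15 N m) and stays where it is left
- crank_handle (a point): point on the crank's wooden handle, a rod 14 mm in diameter and 42 mm long that lies parallel to the shaft (shaft's y axis), 50 mm from the shaft's axis; the point is on the rod's axis, 22 mm out from the arm's face and 19 mm short of the free end. With the arm upright it is 95 mm above the worktop
- setscrew: the setscrew on top of the hub block, above the shaft: round dark head 31 mm in diameter, 19 mm high, with an upright hexagon socket 19 mm across flats and 16 mm deep. Origin on the screw's axis at the underside of the head (about 70 mm above the worktop); z up. This frame sinks with the screw but does not turn with it: how the hexagon stands is not measured. A stop keeps the screw from backing out more than 0.35 rad
- socket_mouth (a point): centre of the mouth of the screw's hexagon socket, at the top of the head, 19 mm above the screw's origin; it sinks with the screw. Clockwise from above tightens, 4 mm down per radian. It runs at about 0.1 N m, most of which fades when the key is held still; after 0.3 to 1.1 rad its nylon tip meets the flat (the round stops it too early) and the torque rises 1.6 N m per radian; snug is a torque that stays at 0.1 to 0.25 N m with the key held still
- key_block: wooden block 62 x 62 mm, 40 mm high, fixed, with an upright round hole 22.5 mm in diameter and 32 mm deep at its middle; origin at the centre of its underside
- hex_key: T-handled hex key of 100 g, standing in the block: steel hexagon bit 18 mm across flats, 30 mm long, with an 8 mm long taper and a blunt 10 mm nose at the tip, a 10 mm round shank, a black cross bar 64 x 14 mm and 16 mm high on top, its middle 94 mm above the tip. Origin at the tip; z up the shank, x along the bar; two corners of the hexagon lie on the x axis. The taper enters 6 mm at any angle, the hexagon only within about 6 degrees
- key_tip (a point): the tip of the key's nose, on the shank's axis (the key's origin). Fully seated it is 16 mm below the mouth of the socket
- mug_left: white mug, 62 x 88 x 50 mm, to be left alone
- mug_right: patterned white mug, 58 x 84 x 49 mm, to be left alone
- teaspoon_left: teaspoon, 132 x 26 mm, to be left alone
- teaspoon_right: teaspoon, 132 x 26 mm, to be left alone
- tin: food tin, 58 mm in diameter, 72 mm high, to be left alone
- pod: coffee pod, 51 x 51 x 51 mm, to be left alone
- honey_jar: glass jar with a dark lid, 60 mm in diameter, 85 mm high, to be left alone
Things that resemble listed ones, but are neither listed nor needed, are in the scene too. Leave any yellow look-alike of the roller alone.

How it is judged (in metres and radians):
On the way, in this order (a step that is already met when the one before it is completed fails the run):
1. the flat of the shaft faces up to the setscrew (angle between shaft's own z axis and vertical below 0.14 rad and contact force between setscrew and shaft below 1 N), for 0.2 s.
2. the key is seated in the screw's socket, the screw not yet tight (horizontal distance between key_tip and socket_mouth below 0.004 m and z of key_tip in the frame of setscrew below 0.007 m and angle between hex_key's own z axis and vertical below 0.15 rad and contact force between setscrew and shaft below 1 N), for 0.1 s.
At the end, for the whole second after the job is handed in: the screw's tip bears on the shaft with more than 8 N while the flat faces up within 8 degrees, and the key stands released and still in the screw's socket: tip within 4 mm of the socket's axis, at least 12 mm below the mouth, shank within 8.5 degrees of upright (contact force between setscrew and shaft above 8 N and angle between shaft's own z axis and vertical below 0.14 rad and horizontal distance between key_tip and socket_mouth below 0.004 m and z of key_tip in the frame of setscrew below 0.007 m and angle between hex_key's own z axis and vertical below 0.15 rad and linear speed of hex_key below 0.02 m/s); the robot touches nothing.
It fails at once if the screw is overtightened (its tip bears on the shaft with more than 120 N) (contact force between setscrew and shaft above 120 N).
It fails at once if the key is forced against the roller or in its screw (contacts adding up to more than 200 N) (contact force between hex_key and roller above 200 N).
It fails at once if a mug, spoon, tin, pod or jar is pushed more than 3 cm (distance of any of mug_left, mug_right, teaspoon_left, teaspoon_right, tin, pod, honey_jar from where it was at the start of the episode above 0.03 m).
It also fails if it takes over 72 s, if anything falls off the work surface, if the arm or the gripper's body presses on something with over 40 N, if the wrist force passes 120 N, or if a joint passes its speed limit or range.

## Working session

There is one attempt and no reset: what is moved stays moved. The work goes in short steps, Python scripts to look and compute and a tool call to move; the robot and the scene stay as the last step left them, time stands still between calls to the robot, and variables do not carry over. Pictures are saved under pics/ and viewed, at most 10 in all, crops included, and the job is handed in when it is done.

Besides the shell and the picture viewer there is one more tool, called after "Call:" as name(argument=value, ...), one argument or row to a line, values as JSON. apply_moves: Moves the arm, as the interface text tells. Its arguments: {"type":"object","properties":{"deltas":{"type":"array"}},"required":["deltas"]}

```bash
ls; mkdir -p pics; python3 - <<'E'
from plant import ctrl
import cv2,json,numpy as np
print(ctrl.get_obs()); print(ctrl.hold_point_z)
for n in("scene","top"):
    im=ctrl.snapshot(n); cv2.imwrite(f"pics/{n}0.png",im[:,:,::-1])
for n in("scene","top","wrist"):
    print(n,{k:np.round(v,4).tolist() for k,v in ctrl.camera_params(n).items()})
E
```

```text
pics
{'clock': 0.0, 'joint_pos': array([ 8.40603634e+01,  2.05909788e+01,  6.33058414e-01, -2.12272348e-02,
       -7.01374531e+01, -1.65089843e+01]), 'qvel': array([-0.15410014,  0.04504513,  0.08558277,  0.00355298,  0.00330869,
        0.02185394]), 'tau': array([ 1.37497897e-03, -5.82713807e+01,  2.93048555e+01,  6.99732408e+00,
        7.06541701e-03, -1.47426081e-04]), 'tool_pos': array([0.25755851, 0.62337788, 0.22561894]), 'orientation': array([ 1.79902887e+02, -7.97235210e-03, -2.24558430e+01]), 'force': array([-0.29811811, -0.23861431,  0.85293415]), 'moment': array([-0.01592236,  0.03118582,  0.01181916]), 'gripper_force': 0.0, 'opening': 0.08806533245658421}
0.0188
scene {'fx': 514.8605, 'fy': 514.8605, 'cx': 319.3145, 'cy': 232.5869, 'cam_to_world': [[0.6842, 0.3798, -0.6226, -0.3271], [-0.7291, 0.3753, -0.5723, -0.6838], [0.0163, 0.8455, 0.5337, 0.778], [0.0, 0.0, 0.0, 1.0]]}
top {'fx': 488.3183, 'fy': 488.3183, 'cx': 317.3453, 'cy': 237.5667, 'cam_to_world': [[0.0093, 0.9778, -0.2093, 0.2208], [-0.9999, 0.008, -0.0069, 0.067], [-0.0051, 0.2093, 0.9778, 1.225], [0.0, 0.0, 0.0, 1.0]]}
wrist {'fx': 393.8111, 'fy': 393.8111, 'cx': 318.3654, 'cy': 237.739, 'mount': [[-0.0001, 0.9546, 0.2979, 0.0813], [1.0, 0.0001, -0.0002, 0.0003], [-0.0002, 0.2979, -0.9546, -0.1589], [0.0, 0.0, 0.0, 1.0]]}
```

View pics/scene0.png

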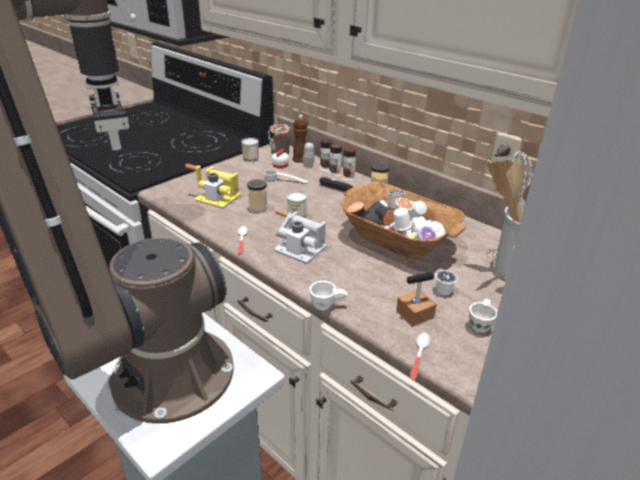

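View pics/top0.png

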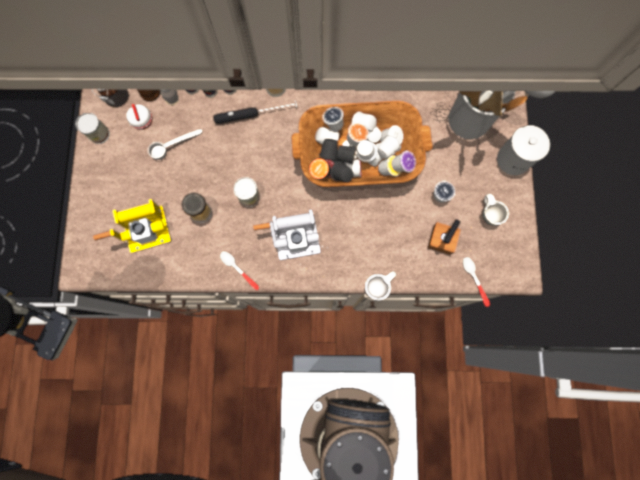

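Candidates: the grey roller at top (297,238) against the yellow look-alike at (142,228); I choose the grey one. For the key, the T-key in the wooden block at top (445,238) is the only one.

```bash
cat > h.py <<'E'
from plant import ctrl
import numpy as np, cv2
from scipy.spatial.transform import Rotation as R
def tool():
    o=ctrl.get_obs(); T=np.eye(4); T[:3,:3]=R.from_euler('xyz',o['orientation'],degrees=True).as_matrix(); T[:3,3]=o['tool_pos']; return T
def cam(n,T=None):
    p=ctrl.camera_params(n)
    M=np.array(p['cam_to_world']) if n!='wrist' else (tool() if T is None else T)@np.array(p['mount'])
    return p,M
def pix(n,P,T=None):
    p,M=cam(n,T); c=np.linalg.inv(M)@np.append(P,1)
    return np.array([p['cx']+p['fx']*c[0]/-c[2],p['cy']-p['fy']*c[1]/-c[2]])
def ray(n,uv,z,T=None):
    p,M=cam(n,T); d=M[:3,:3]@np.array([(uv[0]-p['cx'])/p['fx'],-(uv[1]-p['cy'])/p['fy'],-1]); o=M[:3,3]
    return o+d*(z-o[2])/d[2]
def move(P,rpy,T=None):
    "delta from present tool pose to the world pose"
    T=tool() if T is None else T; Rt=R.from_euler('xyz',rpy,degrees=True).as_matrix()
    return np.round(T[:3,:3].T@(np.array(P)-T[:3,3])*1000,1), np.round(R.from_matrix(T[:3,:3].T@Rt).as_rotvec(degrees=True),1)
E
python3 - <<'E'
from h import *
print('screw top',ray('top',(297,238),.089),ray('scene',(297,229),.089))
print('handle outer/inner',ray('top',(255,227),.085),ray('top',(270,226),.085))
print('key bar',ray('top',(452,232),.11),ray('scene',(420,278),.11))
print('block corners',[ray('top',p,.04).round(3) for p in((436,224),(460,229),(456,252),(431,248))])
print('foot',[ray('top',p,.006).round(3) for p in((277,259),(320,254))])
E
python3 - <<'E'
import cv2
a=cv2.imread('pics/top0.png')
b=cv2.hconcat([cv2.resize(a[200:270,240:340],None,fx=4,fy=4,interpolation=2),cv2.resize(a[200:270,400:500],None,fx=4,fy=4,interpolation=2)])
s=cv2.imread('pics/scene0.png')
c=cv2.hconcat([cv2.resize(s[200:270,250:350],None,fx=4,fy=4,interpolation=2),cv2.resize(s[260:330,380:480],None,fx=4,fy=4,interpolation=2)])
cv2.imwrite('pics/crop1.png',cv2.vconcat([b,c]))
E
```

```text
screw top [0.46249163 0.12343193 0.089     ] [0.44931743 0.10685822 0.089     ]
handle outer/inner [0.4895063  0.22494584 0.085     ] [0.49226404 0.18899819 0.085     ]
key bar [ 0.47533952 -0.23973073  0.11      ] [ 0.47092901 -0.24596555  0.11      ]
block corners [array([ 0.511, -0.22 ,  0.04 ]), array([ 0.499, -0.279,  0.04 ]), array([ 0.441, -0.266,  0.04 ]), array([ 0.45 , -0.205,  0.04 ])]
foot [array([0.425, 0.177, 0.006]), array([0.439, 0.069, 0.006])]
```

View pics/crop1.png

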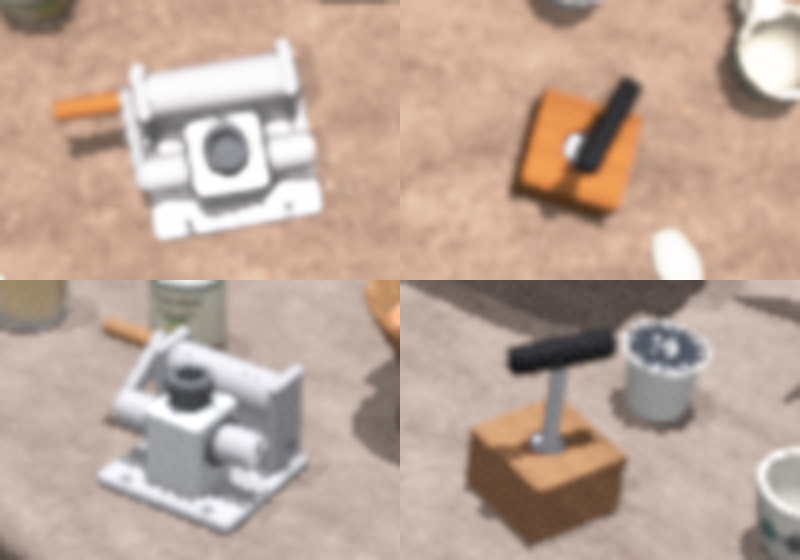

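The crop confirms the choice: a grey roller with a dark socket head (top about 297,237; scene about 297,223), its orange crank handle on the +y side at top (254–270,227), and the T-key with its bar running from top (447,241) to (457,221).

```bash
cat >> h.py <<'E'
def tri(obs):
    A=[];b=[]
    for n,uv,T in obs:
        p,M=cam(n,T); d=M[:3,:3]@np.array([(uv[0]-p['cx'])/p['fx'],-(uv[1]-p['cy'])/p['fy'],-1]); d/=np.linalg.norm(d)
        Q=np.eye(3)-np.outer(d,d); A.append(Q); b.append(Q@M[:3,3])
    return np.linalg.lstsq(np.vstack(A),np.hstack(b),rcond=None)[0]
E
python3 - <<'E'
from h import *
print('screw',tri([('top',(297,237.3),None),('scene',(297.5,223.5),None)]),ray('top',(297,237.3),.089),ray('scene',(297.5,223.5),.089))
print('hend',tri([('top',(254,227.5),None),('scene',(276.5,281.5-0.5),None)]) , 'hend2',tri([('top',(254,227.5),None),('scene',(277,211),None)]))
print('key', tri([('top',(452.3,231),None),('scene',(420.5,277),None)]))
a,b=ray('top',(447.5,241),.11),ray('top',(457,221),.11); print('bar',a,b,np.degrees(np.arctan2(*(b-a)[1::-1])))
print(move((.49,.205,.20),(180,0,-83)))
E
```

```text
screw [0.46469209 0.12246106 0.0917335 ] [0.46419478 0.12346264 0.089     ] [0.46910351 0.12500653 0.089     ]
hend [ 0.54728967  0.27922017 -0.22023123] hend2 [0.49125764 0.2281465  0.07518374]
key [ 0.47895852 -0.24195817  0.10605982]
bar [ 0.45376259 -0.22823014  0.11      ] [ 0.50193161 -0.25273691  0.11      ] -26.965449120200923
(array([374.6, 297.9,  26.2]), array([ 0.1, -0.1, 60.5]))
```

Call:
apply_moves(
  deltas=[
    {"fingers":50,"delta_pos":[375,298,26],"angular":[0,0,60.5]},
    {"fingers":50,"delta_pos":[375,298,26],"angular":[0,0,60.5]},
    {"fingers":50,"delta_pos":[375,298,26],"angular":[0,0,60.5]},
    {"fingers":50,"delta_pos":[375,298,26],"angular":[0,0,60.5]},
    {"fingers":50,"delta_pos":[375,298,26],"angular":[0,0,60.5]},
    {"fingers":50,"delta_pos":[375,298,26],"angular":[0,0,60.5]},
    {"fingers":50,"delta_pos":[375,298,26],"angular":[0,0,60.5]},
    {"fingers":50,"delta_pos":[375,298,26],"angular":[0,0,60.5]},
    {"fingers":50,"delta_pos":[375,298,26],"angular":[0,0,60.5]},
    {"fingers":50,"delta_pos":[375,298,26],"angular":[0,0,60.5]},
  ],
)

```text
clock: 1.1
tool_pos: [0.4911, 0.2022, 0.2002]
orientation: [180.0, -0.0, -83.0]
force: [0.9, 0.6, 0.2]
opening: 0.0504
gripper_force: 0.0
```

```bash
python3 - <<'E'
from h import *
T=tool(); im=ctrl.snapshot('wrist'); cv2.imwrite('pics/w1.png',im[:,:,::-1]); np.save('w1T.npy',T)
o=ctrl.get_obs(); print(o['clock'],o['tool_pos'],o['orientation'],o['joint_pos'],o['force'])
E
```

```text
1.15 [0.49189938 0.20020338 0.19987415] [ 1.79926100e+02 -8.33803044e-02 -8.30861843e+01] [ 4.33349538e+01  8.20546100e+00 -1.96207477e+01  2.62278489e-02
 -6.22827636e+01 -3.64334128e+01] [ 1.91921023 -2.01512768 -0.2015972 ]
```

View pics/w1.png

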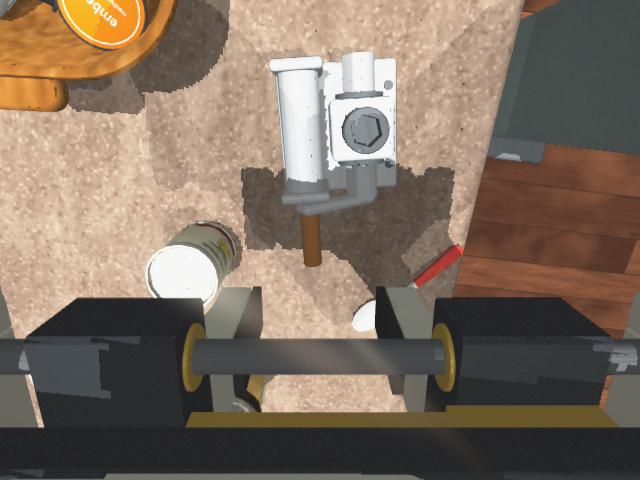

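The wrist picture shows the screw head at (366,129) with its hexagon, the crank handle from (308,210) to (312,264), the tin top at (183,276) and the left spoon at (370,315).

```bash
python3 - <<'E'
from h import *
T=np.load('w1T.npy')
S=tri([('top',(297,237.3),None),('wrist',(366,128),T)]);print('screw',S,ray('wrist',(366,128),.089,T))
print('stub end far/near',ray('wrist',(358,70),.045+.008,T),ray('wrist',(362,185),.053,T))
print('foot r edge',ray('wrist',(396,60),.006,T),ray('wrist',(396,186),.006,T))
print('tin',ray('wrist',(183,276),.072,T),'spoon',ray('wrist',(370,318),.01,T))
for z in(.07,.075,.08): print(z,ray('wrist',(312,264),z,T),ray('wrist',(309,212),z,T))
im=cv2.imread('pics/w1.png'); cv2.imwrite('pics/w1c.png',cv2.resize(im[95:165,330:400],None,fx=8,fy=8,interpolation=2))
E
```

```text
screw [0.46719811 0.12508288 0.0745819 ] [0.46882737 0.12575288 0.089     ]
stub end far/near [0.47653451 0.08732128 0.053     ] [0.46089434 0.16914542 0.053     ]
foot r edge [0.44285009 0.07076929 0.006     ] [0.42412681 0.17365815 0.006     ]
tin [0.59223782 0.25449148 0.072     ] spoon [0.42697001 0.30599857 0.01      ]
0.07 [0.49251012 0.23292398 0.07      ] [0.49963105 0.19155899 0.07      ]
0.075 [0.49265885 0.23099534 0.075     ] [0.49965664 0.1903457  0.075     ]
0.08 [0.49280759 0.2290667  0.08      ] [0.49968223 0.18913241 0.08      ]
```

View pics/w1c.png

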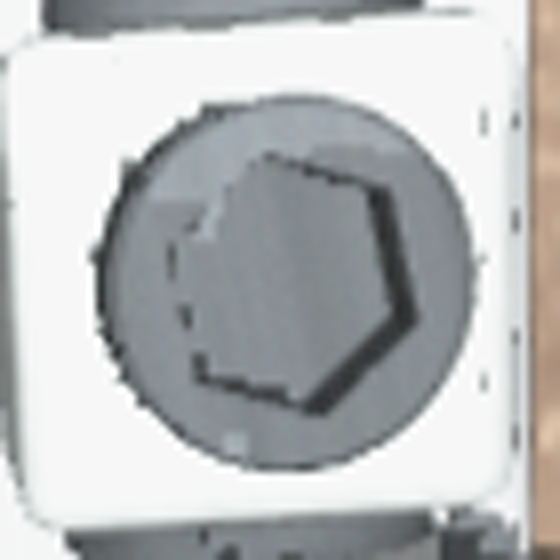

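```bash
python3 - <<'E'
from h import *
T=np.load('w1T.npy')
c=np.array([(265,155),(388,187),(415,318),(317,410),(200,380),(170,240)])/8.+[329.5,94.5]
W=np.array([ray('wrist',p,.089,T)[:2] for p in c]); m=W.mean(0); print(m, np.linalg.norm(W-m,axis=1))
a=np.degrees(np.arctan2(*(W-m).T[::-1])); print(a.round(1),'mod60',np.mod(a,60).round(1))
o=ctrl.get_obs(); print(o['tool_pos'],o['orientation'],o['qvel'])
print(move((.496,.2128,.12),(180,0,-79.7)))
E
```

```text
[0.46860751 0.12689013] [0.01039577 0.01069336 0.01066057 0.01058271 0.01081748 0.01076083]
[ -68.5 -128.1  171.5  110.2   53.5  -11.3] mod60 [51.5 51.9 51.5 50.2 53.5 48.7]
[0.49189938 0.20020338 0.19987415] [ 1.79926100e+02 -8.33803044e-02 -8.30861843e+01] [ 3.87028052 -0.13370167 -0.0435067  -0.66251894 -0.15803464 -6.20622887]
(array([-12.1,  -5.7,  79.8]), array([ 0.1, -0.1, -3.4]))
```

Call:
apply_moves(
  deltas=[
    {"fingers":50,"delta_pos":[-7,-6,40],"angular":[0,0,-3.3]},
    {"fingers":50,"delta_pos":[-7,-6,80],"angular":[0,0,-3.3]},
    {"fingers":50,"delta_pos":[-7,-6,80],"angular":[0,0,-3.3]},
    {"fingers":50,"delta_pos":[-7,-6,80],"angular":[0,0,-3.3]},
    {"fingers":50,"delta_pos":[-7,-6,80],"angular":[0,0,-3.3]},
  ],
)

```text
clock: 1.65
tool_pos: [0.4966, 0.2138, 0.1225]
orientation: [-179.9, 0.0, -79.6]
force: [-0.9, 0.2, -0.7]
opening: 0.0497
gripper_force: 0.0
```

```bash
python3 - <<'E'
from h import *
o=ctrl.get_obs(); print(o['tool_pos'],o['orientation'],o['qvel'].round(2),o['force'],o['moment'])
print(move((.496,.2128,.055),(180,0,-79.7)))
E
```

```text
[0.49664465 0.21377465 0.12254185] [-1.79863650e+02  4.56526389e-02 -7.96075482e+01] [ 0.12 -0.68  0.12 -0.14  0.39  0.07] [-0.89233912  0.15784663 -0.70832405] [ 0.10128617 -0.03771958 -0.01259126]
(array([ 0.9,  1. , 67.5]), array([-0.1,  0. ,  0.1]))
```

Call:
apply_moves(
  deltas=[
    {"fingers":50,"delta_pos":[1,0,30],"angular":[0,0,0]},
    {"fingers":50,"delta_pos":[1,0,60],"angular":[0,0,0]},
    {"fingers":50,"delta_pos":[1,0,67],"angular":[0,0,0]},
    {"fingers":16,"delta_pos":[1,0,67],"angular":[0,0,0]},
    {"fingers":16,"delta_pos":[1,0,67],"angular":[0,0,0]},
    {"fingers":16,"delta_pos":[1,0,67],"angular":[0,0,0]},
    {"fingers":16,"delta_pos":[1,0,67],"angular":[0,0,0]},
    {"fingers":16,"delta_pos":[1,0,67],"angular":[0,0,0]},
  ],
)

```text
clock: 2.45
tool_pos: [0.4962, 0.2122, 0.0543]
orientation: [-179.9, 0.0, -79.6]
force: [-0.0, -0.1, -0.3]
opening: 0.018
gripper_force: 0.0
```

```bash
python3 - <<'E'
from h import *
o=ctrl.get_obs(); print(o['tool_pos'],o['orientation'],o['opening'],o['gripper_force'],o['force'],o['moment'])
S=np.array([.4686,.126]);y=np.radians(10.3);x=np.array([np.cos(y),np.sin(y)])
print('local x,y of TCP from shaft', (o['tool_pos'][:2]-S)@x,(o['tool_pos'][:2]-S)@[-x[1],x[0]])
im=ctrl.snapshot('wrist'); sc=ctrl.snapshot('scene')
cv2.imwrite('pics/w2.png',cv2.hconcat([cv2.resize(im,None,fx=.75,fy=.75)[:360,:480],cv2.resize(sc[180:270,240:320],(320,360),interpolation=2)])[:,:,::-1])
E
```

```text
[0.49616039 0.21219353 0.0543424 ] [-1.79935398e+02  3.82490277e-02 -7.96460442e+01] 0.01799667386701656 0.0 [-0.00688293 -0.14236531 -0.26871784] [-0.05746391 -0.05031387 -0.01099777]
local x,y of TCP from shaft 0.04252785158123671 0.07987666400851769
```

View pics/w2.png

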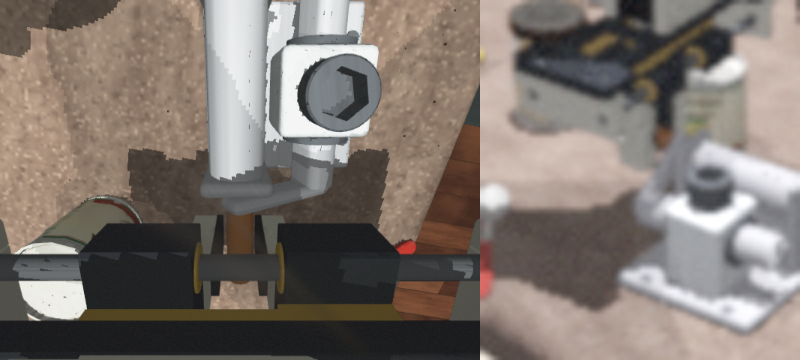

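The handle is between the pads (wrist crop about 238,240). Now I swing it along the arc.

Call:
apply_moves(
  deltas=[
    {"fingers":15,"delta_pos":[0,5,-7],"angular":[0,0,0]},
    {"fingers":15,"delta_pos":[0,10,-12],"angular":[0,0,0]},
    {"fingers":15,"delta_pos":[0,16,-16],"angular":[0,0,0]},
    {"fingers":15,"delta_pos":[0,23,-20],"angular":[0,0,0]},
    {"fingers":15,"delta_pos":[0,30,-22],"angular":[0,0,0]},
    {"fingers":15,"delta_pos":[0,37,-23],"angular":[0,0,0]},
    {"fingers":15,"delta_pos":[0,42,-24],"angular":[0,0,0]},
    {"fingers":15,"delta_pos":[0,43,-24],"angular":[0,0,0]},
    {"fingers":15,"delta_pos":[0,43,-24],"angular":[0,0,0]},
    {"fingers":15,"delta_pos":[0,43,-24],"angular":[0,0,0]},
  ],
)

```text
clock: 3.55
tool_pos: [0.4536, 0.2043, 0.0776]
orientation: [-180.0, 0.0, -79.6]
force: [2.8, 1.6, 1.8]
opening: 0.015
gripper_force: 1.6
```

```bash
python3 - <<'E'
from h import *
o=ctrl.get_obs(); print(o['tool_pos'],o['orientation'],o['opening'],o['gripper_force'],o['force'],o['moment'])
S=np.array([.4686,.126]);y=np.radians(10.3);x=np.array([np.cos(y),np.sin(y)])
print('local x,y of TCP from shaft', (o['tool_pos'][:2]-S)@x,(o['tool_pos'][:2]-S)@[-x[1],x[0]])
E
```

```text
[0.45364388 0.20434738 0.077595  ] [-1.79994120e+02  1.93592463e-03 -7.96363125e+01] 0.015014076844661455 1.6120011359453201 [2.81287381 1.55817521 1.82975377] [ 0.61795825 -1.13243042  0.03390471]
local x,y of TCP from shaft -0.0007064130848267806 0.07975900415963971
```

Call:
apply_moves(
  deltas=[
    {"fingers":50,"delta_pos":[0,0,0],"angular":[0,0,0]},
    {"fingers":50,"delta_pos":[0,0,0],"angular":[0,0,0]},
    {"fingers":50,"delta_pos":[0,0,0],"angular":[0,0,0]},
    {"fingers":50,"delta_pos":[0,0,-50],"angular":[0,0,0]},
    {"fingers":50,"delta_pos":[0,0,-100],"angular":[0,0,0]},
    {"fingers":50,"delta_pos":[0,0,-120],"angular":[0,0,0]},
    {"fingers":50,"delta_pos":[0,0,-120],"angular":[0,0,0]},
    {"fingers":50,"delta_pos":[0,0,-120],"angular":[0,0,0]},
    {"fingers":50,"delta_pos":[0,0,-120],"angular":[0,0,0]},
  ],
)

```text
clock: 4.45
tool_pos: [0.4527, 0.2035, 0.1962]
orientation: [179.9, -0.1, -79.7]
force: [0.1, -0.6, -1.1]
opening: 0.0499
gripper_force: 0.0
```

```bash
python3 - <<'E'
from h import *
T=tool(); im=ctrl.snapshot('wrist'); np.save('w3T.npy',T); print(T[:3,3])
cv2.imwrite('pics/w3f.png',im[:,:,::-1]); cv2.imwrite('pics/w3.png',cv2.resize(im[30:280,200:480],None,fx=2,fy=2,interpolation=2)[:,:,::-1])
E
```

```text
[0.45269757 0.20352984 0.19618389]
```

View pics/w3.png

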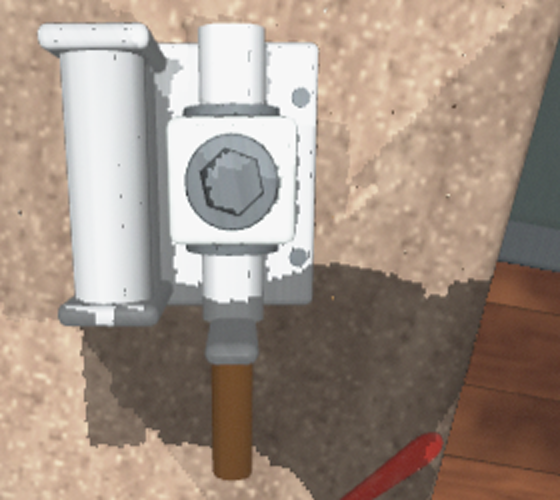

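The handle runs straight along the shaft: crop (231,362)–(232,475) is in line with the screw centre at (232,182). The crank is upright, so I go to the key.

```bash
python3 - <<'E'
from h import *
T=np.load('w3T.npy')
print('screw',ray('wrist',(316.2,121),.089,T),'handle',ray('wrist',(315.8,211),.095,T),ray('wrist',(316,266),.095,T))
c=np.array([(231,150),(263,165),(264,198),(237,216),(206,202),(202,167)])/2.+[200,30]
W=np.array([ray('wrist',p,.089,T)[:2] for p in c]); m=W.mean(0); print(m, np.linalg.norm(W-m,axis=1))
a=np.degrees(np.arctan2(*(W-m).T[::-1])); print('mod60',np.mod(a,60).round(1))
print(move((.479,-.242,.20),(180,0,-27)))
E
```

```text
screw [0.4679345  0.12725278 0.089     ] handle [0.45780065 0.18475458 0.095     ] [0.45057733 0.22400921 0.095     ]
[0.46740857 0.12753653] [0.01024124 0.01095096 0.0108596  0.01037217 0.01083082 0.011413  ]
mod60 [45.4 41.2 45.1 46.  43.2 44.3]
(array([443. ,  54.1,  -3.1]), array([  0.2,  -0. , -52.7]))
```

Call:
apply_moves(
  deltas=[
    {"fingers":50,"delta_pos":[443,54,-3],"angular":[0,0,-52.7]},
    {"fingers":50,"delta_pos":[443,54,-3],"angular":[0,0,-52.7]},
    {"fingers":50,"delta_pos":[443,54,-3],"angular":[0,0,-52.7]},
    {"fingers":50,"delta_pos":[443,54,-3],"angular":[0,0,-52.7]},
    {"fingers":50,"delta_pos":[443,54,-3],"angular":[0,0,-52.7]},
    {"fingers":50,"delta_pos":[443,54,-3],"angular":[0,0,-52.7]},
    {"fingers":50,"delta_pos":[443,54,-3],"angular":[0,0,-52.7]},
    {"fingers":50,"delta_pos":[443,54,-3],"angular":[0,0,-52.7]},
    {"fingers":50,"delta_pos":[443,54,-3],"angular":[0,0,-52.7]},
    {"fingers":50,"delta_pos":[443,54,-3],"angular":[0,0,-52.7]},
  ],
)

```text
clock: 5.5
tool_pos: [0.4791, -0.2439, 0.1992]
orientation: [179.9, 0.1, -27.0]
force: [1.4, 0.2, -1.4]
opening: 0.0498
gripper_force: 0.0
```

Call:
apply_moves(
  deltas=[
    {"fingers":50,"delta_pos":[0,0,0],"angular":[0,0,0]},
    {"fingers":50,"delta_pos":[0,0,0],"angular":[0,0,0]},
  ],
)

```text
clock: 5.7
tool_pos: [0.479, -0.242, 0.1989]
orientation: [179.9, 0.2, -27.1]
force: [0.5, -0.0, -1.1]
opening: 0.05
gripper_force: 0.0
```

```bash
python3 - <<'E'
from h import *
T=tool(); im=ctrl.snapshot('wrist')[:,:,::-1]; np.save('w4T.npy',T); print(ctrl.get_obs())
w3=cv2.imread('pics/w3f.png')
cv2.imwrite('pics/w4f.png',im)
cv2.imwrite('pics/w4.png',cv2.hconcat([im[0:480,130:510],cv2.copyMakeBorder(cv2.resize(w3[94:146,290:342],(416,416),interpolation=2),0,64,0,0,0)]))
E
```

```text
{'clock': 5.75, 'joint_pos': array([-5.78771007e+00,  8.78443490e+00, -1.89763366e+01, -1.63511298e-02,
       -6.23795657e+01,  6.87869079e+01]), 'qvel': array([ 1.53182949, -1.0377884 , -0.0617928 ,  0.01606937, -0.03659098,
       -0.07998247]), 'tau': array([ -0.99212162, -39.67267156,  27.84736097,   6.56789705,
         0.08779221,   0.04028865]), 'tool_pos': array([ 0.47927623, -0.24126589,  0.19931887]), 'orientation': array([ 1.79962709e+02,  1.36064530e-01, -2.70084448e+01]), 'force': array([-0.13652965,  0.44172241, -0.54696637]), 'moment': array([-0.01873956, -0.00792132, -0.00028704]), 'gripper_force': 0.0, 'opening': 0.05015127176735468}
```

View pics/w4.png

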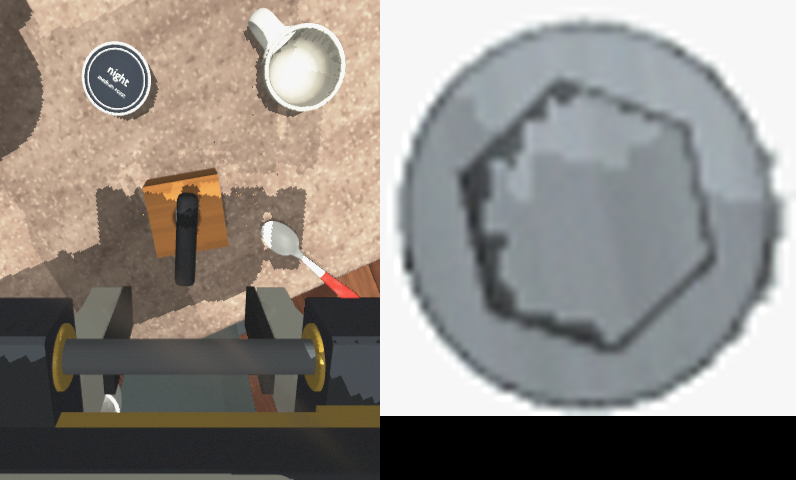

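The T-bar runs from (317,197) to (315,283) in the wrist frame, in line with the tool's x. The socket hexagon is sharp in the right crop.

```bash
python3 - <<'E'
from h import *
T=np.load('w3T.npy')
c=np.array([(177,80),(308,124),(333,258),(238,350),(110,310),(82,177)])/8.+[289.5,93.5]
W=np.array([ray('wrist',p,.089,T)[:2] for p in c]); m=W.mean(0); print(m, np.linalg.norm(W-m,axis=1))
a=np.degrees(np.arctan2(*(W-m).T[::-1])); print('mod60',np.mod(a,60).round(1), np.mod(a,60).mean())
T=np.load('w4T.npy')
a,b=ray('wrist',(317,195),.110,T),ray('wrist',(315,284),.110,T); 
print(a,b,(a+b)/2,np.linalg.norm(a-b),np.degrees(np.arctan2(*(a-b)[1::-1])))
print('with top',tri([('top',(452.3,231),None),('wrist',(316,239.5),T)]))
m=(a+b)/2; print(move((m[0],m[1],.083),(180,0,-27)))
# sanity: bar's edges width
print(ray('wrist',(306,240),.11,T)-ray('wrist',(326,240),.11,T))
E
```

```text
[0.46794569 0.12713005] [0.01081571 0.01078901 0.01063646 0.01070351 0.01081183 0.01062857]
mod60 [53.5 52.1 53.  53.5 52.5 53.3] 52.96428887537115
[ 0.50805097 -0.25634459  0.11      ] [ 0.45371798 -0.2269357   0.11      ] [ 0.48088448 -0.24164014  0.11      ] 0.06178152586012813 -28.42541171043426
with top [ 0.47962274 -0.24174034  0.103709  ]
(array([  1.9,  -0.5, 116.3]), array([ 0. ,  0.1, -0. ]))
[0.00601949 0.01175556 0.        ]
```

Call:
apply_moves(
  deltas=[
    {"fingers":50,"delta_pos":[1,0,45],"angular":[0,0,0]},
    {"fingers":50,"delta_pos":[1,0,90],"angular":[0,0,1]},
    {"fingers":50,"delta_pos":[1,0,116],"angular":[0,0,1]},
    {"fingers":50,"delta_pos":[1,0,116],"angular":[0,0,1]},
    {"fingers":8,"delta_pos":[1,0,116],"angular":[0,0,1]},
    {"fingers":8,"delta_pos":[1,0,116],"angular":[0,0,1]},
    {"fingers":8,"delta_pos":[1,0,116],"angular":[0,0,1]},
    {"fingers":8,"delta_pos":[1,0,116],"angular":[0,0,1]},
    {"fingers":8,"delta_pos":[1,0,116],"angular":[0,0,1]},
    {"fingers":8,"delta_pos":[1,0,116],"angular":[0,0,1]},
  ],
)

```text
clock: 6.75
tool_pos: [0.4814, -0.2419, 0.0853]
orientation: [-180.0, -0.1, -27.9]
force: [0.5, 1.3, 3.7]
opening: 0.0142
gripper_force: 30.0
```

Call:
apply_moves(
  deltas=[
    {"fingers":8,"delta_pos":[0,0,-15],"angular":[0,0,0]},
    {"fingers":8,"delta_pos":[0,0,-30],"angular":[0,0,0]},
    {"fingers":8,"delta_pos":[0,0,-50],"angular":[0,0,0]},
    {"fingers":8,"delta_pos":[0,0,-80],"angular":[0,0,0]},
    {"fingers":8,"delta_pos":[0,0,-110],"angular":[0,0,0]},
    {"fingers":8,"delta_pos":[0,0,-125],"angular":[0,0,0]},
    {"fingers":8,"delta_pos":[0,0,-125],"angular":[0,0,0]},
    {"fingers":8,"delta_pos":[0,0,-125],"angular":[0,0,0]},
  ],
)

```text
clock: 7.55
tool_pos: [0.4805, -0.2416, 0.2091]
orientation: [-180.0, 0.0, -28.0]
force: [-1.0, 0.2, -1.8]
opening: 0.0138
gripper_force: 30.0
```

```bash
python3 - <<'E'
from h import *
print(ctrl.get_obs()['force'], ctrl.get_obs()['tool_pos'], ctrl.get_obs()['orientation'], ctrl.get_obs()['opening'])
print(move((.440,.127,.209),(180,0,-7.7)), move((.468,.127,.209),(180,0,-7.7)))
E
```

```text
[-1.01734295  0.1501169  -1.79690496] [ 0.48048952 -0.24155672  0.20905797] [-1.79977606e+02  2.66413893e-02 -2.79693687e+01] 0.013793227206210727
(array([-2.086e+02, -3.065e+02,  3.000e-01]), array([ -0. ,   0. , -20.3])) (array([-1.839e+02, -3.197e+02,  3.000e-01]), array([ -0. ,   0. , -20.3]))
```

Call:
apply_moves(
  deltas=[
    {"fingers":8,"delta_pos":[-184,-320,0],"angular":[0,0,-20.3]},
    {"fingers":8,"delta_pos":[-184,-320,0],"angular":[0,0,-20.3]},
    {"fingers":8,"delta_pos":[-184,-320,0],"angular":[0,0,-20.3]},
    {"fingers":8,"delta_pos":[-184,-320,0],"angular":[0,0,-20.3]},
    {"fingers":8,"delta_pos":[-184,-320,0],"angular":[0,0,-20.3]},
    {"fingers":8,"delta_pos":[-184,-320,0],"angular":[0,0,-20.3]},
    {"fingers":8,"delta_pos":[-184,-320,0],"angular":[0,0,-20.3]},
    {"fingers":8,"delta_pos":[-184,-320,0],"angular":[0,0,-20.3]},
    {"fingers":8,"delta_pos":[-184,-320,0],"angular":[0,0,-20.3]},
    {"fingers":8,"delta_pos":[-184,-320,0],"angular":[0,0,-20.3]},
  ],
)

```text
clock: 8.55
tool_pos: [0.4675, 0.1272, 0.2081]
orientation: [179.9, 0.1, -7.6]
force: [-0.6, -0.7, -0.4]
opening: 0.0136
gripper_force: 30.0
```

Call:
apply_moves(
  deltas=[
    {"fingers":8,"delta_pos":[0,0,15],"angular":[0,0,0]},
    {"fingers":8,"delta_pos":[0,0,25],"angular":[0,0,0]},
    {"fingers":8,"delta_pos":[0,0,25],"angular":[0,0,0]},
    {"fingers":8,"delta_pos":[0,0,25],"angular":[0,0,0]},
    {"fingers":8,"delta_pos":[0,0,25],"angular":[0,0,0]},
  ],
)

```text
clock: 9.05
tool_pos: [0.4687, 0.1269, 0.185]
orientation: [-180.0, -0.0, -7.7]
force: [-0.3, -1.0, -1.2]
opening: 0.0137
gripper_force: 30.0
```

```bash
python3 - <<'E'
from h import *
T=tool(); im=ctrl.snapshot('wrist')[:,:,::-1]; np.save('w5T.npy',T); sc=ctrl.snapshot('scene')[:,:,::-1]; o=ctrl.get_obs(); print(o['tool_pos'],o['orientation'],o['force'],o['opening'])
cv2.imwrite('pics/w5f.png',im); cv2.imwrite('pics/s5f.png',sc)
cv2.imwrite('pics/w5.png',cv2.hconcat([cv2.resize(im[140:440,218:418],(400,600),interpolation=2),cv2.resize(sc[150:270,250:330],(400,600),interpolation=2)]))
E
```

```text
[0.46863148 0.12713917 0.1850468 ] [-1.79971749e+02 -3.62513926e-02 -7.66139089e+00] [ 0.27399218 -0.19651428 -1.14904675] 0.013626928454700761
```

View pics/w5.png

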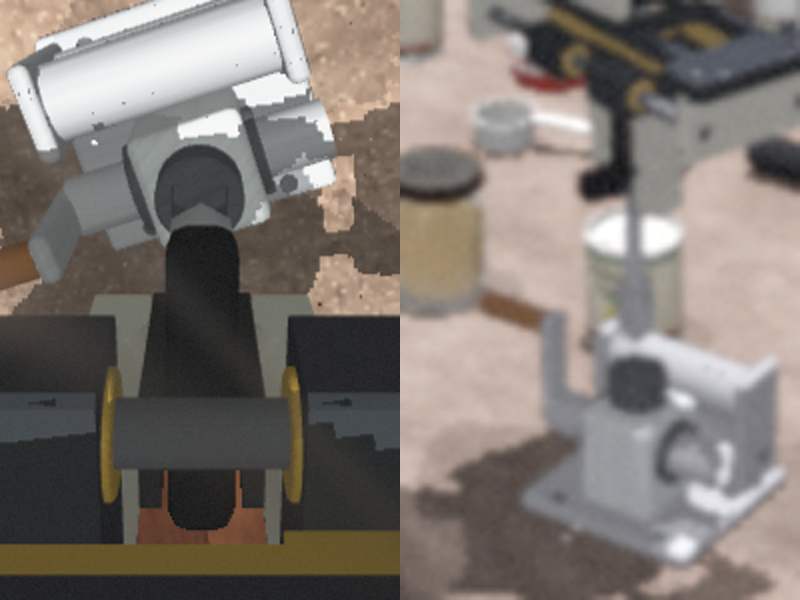

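```bash
python3 - <<'E'
from h import *
T=np.load('w5T.npy'); P=T[:3,3]
f=lambda p:((np.array(p)-[250,150])*5+[400,0]).round(1)
g=lambda p:((np.array(p)-[218,140])*2).round(1)
for dz in(.0168,-.0772,-.0692,-.0472): print(dz,'scene',f(pix('scene',P+[0,0,dz])),'wrist',g(pix('wrist',P+[0,0,dz],T)))
M=(.4683,.127,.089); print('mouth scene',f(pix('scene',M)),'wrist',g(pix('wrist',M,T)))
print('head bottom',f(pix('scene',(.4683,.127,.07))))
E
```

```text
0.0168 scene [632.7 170.5] wrist [198.8 369.1]
-0.0772 scene [634.1 335. ] wrist [199.5 218.4]
-0.0692 scene [634.  321.5] wrist [199.4 226.9]
-0.0472 scene [633.7 283.9] wrist [199.3 253.2]
mouth scene [633.7 366.7] wrist [199.4 201.5]
head bottom [633.9 397.9]
```

```bash
python3 - <<'E'
from h import *
T=np.load('w5T.npy'); im=cv2.imread('pics/w5f.png'); x0,y0,s=278,200,10
b=cv2.resize(im[y0:y0+58,x0:x0+80],None,fx=s,fy=s,interpolation=2); b=np.clip(b.astype(float)*1.5,0,255).astype(np.uint8)
t=np.linspace(0,2*np.pi,40)
for r,z,c,col in((.0155,.089,(.4683,.127),(0,0,255)),(.005,T[2,3]-.0772,T[:2,3],(0,255,0))):
    q=np.array([(pix('wrist',(c[0]+r*np.cos(k),c[1]+r*np.sin(k),z),T)-[x0-.5,y0-.5])*s for k in t]).astype(int)
    cv2.polylines(b,[q],True,col,1)
cv2.imwrite('pics/w5c.png',b)
E
```

```text
(no output)
```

View pics/w5c.png

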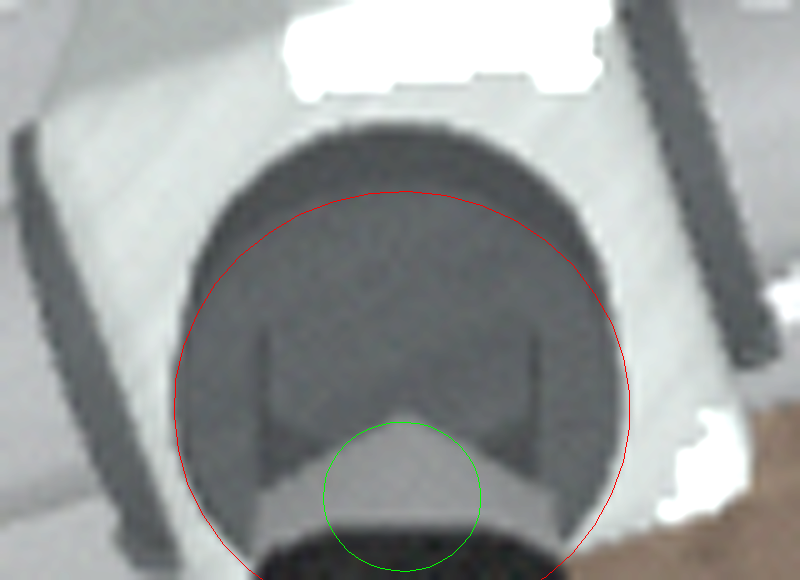

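```bash
python3 - <<'E'
from h import *
T=np.load('w5T.npy'); P=T[:3,3]; X=T[:3,0]; Y=T[:3,1]
f=lambda p:((np.array(p)-[277.5,199.5])*10).round(0)
for a,b in((.0104,0),(.0052,.009),(.0052,-.009)): print(f(pix('wrist',P+a*X+b*Y+[0,0,-.0692],T)),f(pix('wrist',P+(a+.001)*X+b*Y+[0,0,-.0692],T)))
M=np.array((.4683,.127,.089))
for a,b in((.0110,0),(.0055,.0095),(.0055,-.0095)): print('sock',f(pix('wrist',M+a*X+b*Y,T)))
E
```

```text
[402. 378.] [402. 362.]
[549. 459.] [550. 444.]
[255. 459.] [254. 444.]
sock [402. 257.]
sock [543. 335.]
sock [261. 335.]
```

The predicted head-top circle fits the head, and the bit's corner is at (403,418) instead of (402,378). The tip is therefore about 2 mm short along tool x, so I correct that and descend with feeling.

Call:
apply_moves(
  deltas=[
    {"fingers":8,"delta_pos":[2,-0.3,5],"angular":[0,0,0]},
    {"fingers":8,"delta_pos":[2,-0.3,10],"angular":[0,0,0]},
    {"fingers":8,"delta_pos":[2,-0.3,14],"angular":[0,0,0]},
    {"fingers":8,"delta_pos":[2,-0.3,17],"angular":[0,0,0]},
    {"fingers":8,"delta_pos":[2,-0.3,19],"angular":[0,0,0]},
    {"fingers":8,"delta_pos":[2,-0.3,21],"angular":[0,0,0]},
    {"fingers":8,"delta_pos":[2,-0.3,22],"angular":[0,0,0]},
    {"fingers":8,"delta_pos":[2,-0.3,22],"angular":[0,0,0]},
    {"fingers":8,"delta_pos":[2,-0.3,22],"angular":[0,0,0]},
  ],
)

```text
clock: 10.05
tool_pos: [0.4704, 0.1272, 0.1627]
orientation: [-180.0, -0.0, -7.6]
force: [0.5, 0.0, -0.8]
opening: 0.0136
gripper_force: 30.0
```

Call:
apply_moves(
  deltas=[
    {"fingers":8,"delta_pos":[0,0,1],"angular":[0,0,0]},
    {"fingers":8,"delta_pos":[0,0,2],"angular":[0,0,0]},
    {"fingers":8,"delta_pos":[0,0,3],"angular":[0,0,0]},
    {"fingers":8,"delta_pos":[0,0,4],"angular":[0,0,0]},
    {"fingers":8,"delta_pos":[0,0,4],"angular":[0,0,0]},
    {"fingers":8,"delta_pos":[0,0,4],"angular":[0,0,0]},
  ],
)

```text
clock: 10.65
tool_pos: [0.4704, 0.1272, 0.1586]
orientation: [180.0, -0.0, -7.6]
force: [-0.8, -0.3, -1.5]
opening: 0.0136
gripper_force: 30.0
```

Call:
apply_moves(
  deltas=[
    {"fingers":8,"delta_pos":[0,0,1],"angular":[0,0,0]},
    {"fingers":8,"delta_pos":[0,0,2],"angular":[0,0,0]},
    {"fingers":8,"delta_pos":[0,0,3],"angular":[0,0,0]},
    {"fingers":8,"delta_pos":[0,0,3],"angular":[0,0,0]},
    {"fingers":8,"delta_pos":[0,0,3],"angular":[0,0,0]},
  ],
)

```text
clock: 11.15
tool_pos: [0.4704, 0.1272, 0.1555]
orientation: [180.0, 0.0, -7.6]
force: [0.5, 0.8, -0.6]
opening: 0.014
gripper_force: 30.0
```

Call:
apply_moves(
  deltas=[
    {"fingers":8,"delta_pos":[0,0,1],"angular":[0,0,0]},
    {"fingers":8,"delta_pos":[0,0,2],"angular":[0,0,0]},
    {"fingers":8,"delta_pos":[0,0,3],"angular":[0,0,0]},
    {"fingers":8,"delta_pos":[0,0,3],"angular":[0,0,0]},
    {"fingers":8,"delta_pos":[0,0,3],"angular":[0,0,0]},
  ],
)

```text
clock: 11.65
tool_pos: [0.4703, 0.1272, 0.1525]
orientation: [180.0, 0.0, -7.6]
force: [0.1, -0.5, -0.9]
opening: 0.014
gripper_force: 30.0
```

Call:
apply_moves(
  deltas=[
    {"fingers":8,"delta_pos":[0,0,1],"angular":[0,0,0]},
    {"fingers":8,"delta_pos":[0,0,1.5],"angular":[0,0,0]},
    {"fingers":8,"delta_pos":[0,0,2],"angular":[0,0,0]},
    {"fingers":8,"delta_pos":[0,0,2],"angular":[0,0,0]},
    {"fingers":8,"delta_pos":[0,0,2],"angular":[0,0,0]},
  ],
)

```text
clock: 12.15
tool_pos: [0.4703, 0.1272, 0.1506]
orientation: [180.0, 0.0, -7.6]
force: [0.4, 0.1, -0.9]
opening: 0.014
gripper_force: 30.0
```

Call:
apply_moves(
  deltas=[
    {"fingers":8,"delta_pos":[0,0,0.7],"angular":[0,0,0]},
    {"fingers":8,"delta_pos":[0,0,1.4],"angular":[0,0,0]},
    {"fingers":8,"delta_pos":[0,0,2],"angular":[0,0,0]},
    {"fingers":8,"delta_pos":[0,0,2],"angular":[0,0,0]},
    {"fingers":8,"delta_pos":[0,0,2],"angular":[0,0,0]},
  ],
)

```text
clock: 12.65
tool_pos: [0.4708, 0.1273, 0.1491]
orientation: [-180.0, -0.1, -7.6]
force: [0.8, -0.6, 5.2]
opening: 0.0135
gripper_force: 30.0
```

```bash
python3 - <<'E'
from h import *
o=ctrl.get_obs(); print(o['tool_pos'],o['orientation'],o['force'],o['moment'],o['joint_pos'])
E
```

```text
[0.47077371 0.12733411 0.14909531] [-1.79977707e+02 -5.29927978e-02 -7.63229706e+00] [ 0.80464307 -0.56118953  5.2324388 ] [-0.16128591  0.25723442 -0.01657072] [ 3.83130491e+01  6.72863917e+00 -2.87686196e+01  2.77571437e-02
 -5.44498747e+01  4.40385362e+01]
```

Floor contact is about 6 N at the expected depth, so the key is seated. Now I turn clockwise in small steps.

Call:
apply_moves(
  deltas=[
    {"fingers":8,"delta_pos":[0,0.1,-0.3],"angular":[0,0,3]},
    {"fingers":8,"delta_pos":[0,0.2,-0.3],"angular":[0,0,6]},
    {"fingers":8,"delta_pos":[0,0.2,0],"angular":[0,0,9]},
    {"fingers":8,"delta_pos":[0,0.3,0.2],"angular":[0,0,12]},
    {"fingers":8,"delta_pos":[0,0.4,0.5],"angular":[0,0,15]},
  ],
)

```text
clock: 13.15
tool_pos: [0.4707, 0.1268, 0.1487]
orientation: [-180.0, -0.0, -22.7]
force: [-0.6, -1.4, 6.4]
opening: 0.0139
gripper_force: 30.0
```

```bash
cat > st.py <<'E'
from h import *
o=ctrl.get_obs(); print(o['clock'],o['tool_pos'].round(4),o['orientation'].round(2),o['force'].round(2),o['moment'].round(3),o['joint_pos'].round(1),o['opening'])
E
python3 st.py
```

```text
13.15 [0.4707 0.1268 0.1487] [-1.7998e+02 -5.0000e-02 -2.2750e+01] [-0.55 -1.38  6.41] [-0.344  0.567  0.049] [ 38.3   6.7 -28.8   0.  -54.4  29. ] 0.013899523221944396
```

Call:
apply_moves(
  deltas=[
    {"fingers":8,"delta_pos":[0,0.1,0.2],"angular":[0,0,3]},
    {"fingers":8,"delta_pos":[0,0.2,0.4],"angular":[0,0,6]},
    {"fingers":8,"delta_pos":[0,0.2,0.6],"angular":[0,0,9]},
    {"fingers":8,"delta_pos":[-0.1,0.3,0.8],"angular":[0,0,12]},
    {"fingers":8,"delta_pos":[-0.1,0.4,1],"angular":[0,0,15]},
  ],
)

```text
clock: 13.65
tool_pos: [0.4703, 0.1264, 0.1477]
orientation: [-180.0, -0.0, -37.7]
force: [-1.5, -1.0, 6.7]
opening: 0.0136
gripper_force: 30.0
```

```bash
python3 st.py
```

```text
13.65 [0.4703 0.1264 0.1477] [-1.7998e+02 -4.0000e-02 -3.7740e+01] [-1.5  -1.01  6.7 ] [-0.391  0.606  0.129] [ 38.3   6.8 -28.9   0.  -54.3  14. ] 0.013599591222726323
```

Call:
apply_moves(
  deltas=[
    {"fingers":8,"delta_pos":[0,0.1,0.2],"angular":[0,0,3]},
    {"fingers":8,"delta_pos":[0,0.2,0.4],"angular":[0,0,6]},
    {"fingers":8,"delta_pos":[0,0.2,0.4],"angular":[0,0,6]},
    {"fingers":8,"delta_pos":[0,0.2,0.4],"angular":[0,0,6]},
    {"fingers":8,"delta_pos":[0,0.2,0.4],"angular":[0,0,6]},
  ],
)

```text
clock: 14.15
tool_pos: [0.4702, 0.1262, 0.1472]
orientation: [-180.0, -0.0, -43.6]
force: [-0.8, -1.3, 6.7]
opening: 0.0135
gripper_force: 30.0
```

```bash
python3 st.py
```

```text
14.15 [0.4702 0.1262 0.1472] [-1.7998e+02 -3.0000e-02 -4.3630e+01] [-0.82 -1.3   6.67] [-0.431  0.535  0.027] [ 38.3   6.8 -29.    0.  -54.2   8.1] 0.01347560262579693
```

Held still, the torque fades to about 0.04 N m, so the screw is not on the flat yet. I continue.

Call:
apply_moves(
  deltas=[
    {"fingers":8,"delta_pos":[0,0.1,0.2],"angular":[0,0,3]},
    {"fingers":8,"delta_pos":[0,0.2,0.4],"angular":[0,0,6]},
    {"fingers":8,"delta_pos":[0,0.2,0.4],"angular":[0,0,6]},
    {"fingers":8,"delta_pos":[0,0.2,0.4],"angular":[0,0,6]},
    {"fingers":8,"delta_pos":[0,0.2,0.4],"angular":[0,0,6]},
  ],
)

```text
clock: 14.65
tool_pos: [0.4701, 0.1261, 0.1469]
orientation: [-180.0, -0.0, -49.6]
force: [-1.6, -0.5, 6.3]
opening: 0.0136
gripper_force: 30.0
```

```bash
python3 st.py
```

```text
14.65 [0.4701 0.1261 0.1469] [-1.7998e+02 -3.0000e-02 -4.9630e+01] [-1.61 -0.53  6.3 ] [-0.414  0.719  0.016] [ 38.2   6.8 -29.    0.  -54.1   2.1] 0.01358244137289939
```

Call:
apply_moves(
  deltas=[
    {"fingers":8,"delta_pos":[0,0.1,0.2],"angular":[0,0,3]},
    {"fingers":8,"delta_pos":[0,0.2,0.4],"angular":[0,0,6]},
    {"fingers":8,"delta_pos":[0,0.2,0.4],"angular":[0,0,6]},
    {"fingers":8,"delta_pos":[0,0.2,0.4],"angular":[0,0,6]},
    {"fingers":8,"delta_pos":[0,0.2,0.4],"angular":[0,0,6]},
  ],
)

```text
clock: 15.15
tool_pos: [0.4699, 0.1259, 0.1465]
orientation: [-180.0, -0.0, -55.6]
force: [-2.3, -0.9, 8.9]
opening: 0.0139
gripper_force: 30.0
```

```bash
python3 st.py
```

```text
15.15 [0.4699 0.1259 0.1465] [-1.7998e+02 -3.0000e-02 -5.5630e+01] [-2.25 -0.86  8.9 ] [-0.361  0.824  0.055] [ 38.3   6.8 -29.1   0.  -54.1  -3.9] 0.013857346968652266
```

Call:
apply_moves(
  deltas=[
    {"fingers":8,"delta_pos":[0,0.1,0.1],"angular":[0,0,2]},
    {"fingers":8,"delta_pos":[0,0.1,0.2],"angular":[0,0,4]},
    {"fingers":8,"delta_pos":[0,0.1,0.2],"angular":[0,0,4]},
    {"fingers":8,"delta_pos":[0,0.1,0.2],"angular":[0,0,4]},
    {"fingers":8,"delta_pos":[0,0.1,0.2],"angular":[0,0,4]},
  ],
)

```text
clock: 15.65
tool_pos: [0.4698, 0.1259, 0.1464]
orientation: [-180.0, -0.0, -59.6]
force: [-1.7, -0.5, 8.8]
opening: 0.0137
gripper_force: 30.0
```

```bash
python3 st.py
```

```text
15.65 [0.4698 0.1259 0.1464] [-1.7997e+02 -3.0000e-02 -5.9620e+01] [-1.71 -0.53  8.82] [-0.459  0.882  0.083] [ 38.3   6.8 -29.1   0.  -54.1  -7.9] 0.013682639277558738
```

Call:
apply_moves(
  deltas=[
    {"fingers":8,"delta_pos":[0,0.1,0.1],"angular":[0,0,2]},
    {"fingers":8,"delta_pos":[0,0.1,0.2],"angular":[0,0,3]},
    {"fingers":8,"delta_pos":[0,0.1,0.2],"angular":[0,0,3]},
    {"fingers":8,"delta_pos":[0,0.1,0.2],"angular":[0,0,3]},
    {"fingers":8,"delta_pos":[0,0.1,0.2],"angular":[0,0,3]},
  ],
)

```text
clock: 16.15
tool_pos: [0.4697, 0.1258, 0.1462]
orientation: [-180.0, -0.0, -62.6]
force: [-2.6, -0.3, 8.9]
opening: 0.0138
gripper_force: 30.0
```

```bash
python3 st.py; python3 st.py
```

```text
16.15 [0.4697 0.1258 0.1462] [-1.7997e+02 -3.0000e-02 -6.2620e+01] [-2.55 -0.33  8.92] [-0.39   0.938  0.098] [ 38.3   6.8 -29.1   0.  -54.  -10.9] 0.013775085202729718
16.15 [0.4697 0.1258 0.1462] [-1.7997e+02 -3.0000e-02 -6.2620e+01] [-2.55 -0.33  8.92] [-0.39   0.938  0.098] [ 38.3   6.8 -29.1   0.  -54.  -10.9] 0.013775085202729718
```

Call:
apply_moves(
  deltas=[
    {"fingers":8,"delta_pos":[0,0.1,0],"angular":[0,0,2]},
    {"fingers":8,"delta_pos":[0,0.1,0],"angular":[0,0,4]},
    {"fingers":8,"delta_pos":[0,0.1,0],"angular":[0,0,4]},
    {"fingers":8,"delta_pos":[0,0.1,0],"angular":[0,0,4]},
    {"fingers":8,"delta_pos":[0,0.1,0],"angular":[0,0,4]},
  ],
)

```text
clock: 16.65
tool_pos: [0.4695, 0.1257, 0.146]
orientation: [-180.0, -0.0, -66.6]
force: [-1.6, -1.2, 7.7]
opening: 0.0137
gripper_force: 30.0
```

```bash
python3 st.py
```

```text
16.65 [0.4695 0.1257 0.146 ] [-1.7998e+02 -2.0000e-02 -6.6630e+01] [-1.56 -1.16  7.7 ] [-0.357  0.874  0.128] [ 38.3   6.8 -29.2   0.  -54.  -14.9] 0.013696829124005735
```

Call:
apply_moves(
  deltas=[
    {"fingers":8,"delta_pos":[0,0,0],"angular":[0,0,0]},
    {"fingers":8,"delta_pos":[0,0,0],"angular":[0,0,0]},
    {"fingers":8,"delta_pos":[0,0,0],"angular":[0,0,0]},
    {"fingers":8,"delta_pos":[0,0,0],"angular":[0,0,0]},
    {"fingers":8,"delta_pos":[0,0,0],"angular":[0,0,0]},
    {"fingers":8,"delta_pos":[0,0,0],"angular":[0,0,0]},
  ],
)

```text
clock: 17.25
tool_pos: [0.4695, 0.1257, 0.146]
orientation: [-180.0, -0.0, -66.6]
force: [-2.7, -0.6, 6.5]
opening: 0.0139
gripper_force: 30.0
```

```bash
python3 st.py
```

```text
17.25 [0.4695 0.1257 0.146 ] [-1.7999e+02 -2.0000e-02 -6.6620e+01] [-2.67 -0.6   6.52] [-0.36   0.864  0.128] [ 38.3   6.8 -29.2   0.  -54.  -14.9] 0.01387952423882241
```

Call:
apply_moves(
  deltas=[
    {"fingers":8,"delta_pos":[0,0.1,0],"angular":[0,0,2]},
    {"fingers":8,"delta_pos":[0,0.1,0],"angular":[0,0,3]},
    {"fingers":8,"delta_pos":[0,0.1,0],"angular":[0,0,3]},
    {"fingers":8,"delta_pos":[0,0.1,0],"angular":[0,0,3]},
    {"fingers":8,"delta_pos":[0,0.1,0],"angular":[0,0,3]},
    {"fingers":8,"delta_pos":[0,0.1,0],"angular":[0,0,3]},
  ],
)

```text
clock: 17.85
tool_pos: [0.4693, 0.1257, 0.1459]
orientation: [-180.0, -0.0, -69.6]
force: [-2.0, -0.7, 6.6]
opening: 0.0138
gripper_force: 30.0
```

```bash
python3 st.py
```

```text
17.85 [0.4693 0.1257 0.1459] [-1.7999e+02 -2.0000e-02 -6.9630e+01] [-1.98 -0.69  6.65] [-0.302  0.86   0.128] [ 38.3   6.8 -29.2   0.  -54.  -17.9] 0.01382473866286049
```

Call:
apply_moves(
  deltas=[
    {"fingers":8,"delta_pos":[0,0.1,0],"angular":[0,0,2]},
    {"fingers":8,"delta_pos":[0,0.1,0],"angular":[0,0,4]},
    {"fingers":8,"delta_pos":[0,0.1,0],"angular":[0,0,4]},
    {"fingers":8,"delta_pos":[0,0.1,0],"angular":[0,0,4]},
    {"fingers":8,"delta_pos":[0,0.1,0],"angular":[0,0,4]},
    {"fingers":8,"delta_pos":[0,0.1,0],"angular":[0,0,4]},
  ],
)

```text
clock: 18.45
tool_pos: [0.4692, 0.1257, 0.1458]
orientation: [180.0, -0.0, -73.6]
force: [-2.1, -2.1, 5.6]
opening: 0.0135
gripper_force: 30.0
```

```bash
python3 st.py
```

```text
18.45 [0.4692 0.1257 0.1458] [ 1.800e+02 -1.000e-02 -7.363e+01] [-2.09 -2.14  5.65] [-0.218  0.686  0.151] [ 38.3   6.8 -29.2   0.  -54.  -21.9] 0.013473225389800562
```

```bash
cat > bar.py <<'E'
from h import *
def bar(im):
    g=cv2.cvtColor(im,cv2.COLOR_BGR2GRAY).astype(float); L=[];Rr=[]
    for y in range(262,284):
        d=np.diff(cv2.GaussianBlur(g[y:y+1,270:370],(5,1),0)[0])
        l=np.argmin(d[10:48])+10; r=np.argmax(d[50:90])+50; L.append((y,l+270)); Rr.append((y,r+270))
    fit=lambda q:np.polyfit(*np.array(q,float).T,1)
    a,b=fit(L),fit(Rr); return a.round(3),b.round(3),(a[0]+b[0])/2, L[0],Rr[0],L[-1],Rr[-1]
im=ctrl.snapshot('wrist')[:,:,::-1].copy(); cv2.imwrite('pics/w6f.png',im)
print(bar(cv2.imread('pics/w5f.png'))); print(bar(im))
o=ctrl.get_obs(); print(o['moment'],o['force'])
a=cv2.imread('pics/w5f.png')[250:300,285:352]; b=im[250:300,285:352]
print((a.mean(2)<60).sum(1)[::5],(b.mean(2)<60).sum(1)[::5]); 
for q in(a,b):
    m=(q.mean(2)<60).astype(np.uint8); n,l,s,c=cv2.connectedComponentsWithStats(m); k=1+np.argmax(s[1:,4]); print(s[k],c[k]); 
    for y in(5,15,25,35,45):
        xs=np.where(l[y]==k)[0]; print(y,xs.min() if len(xs) else None,xs.max() if len(xs) else None,end=' ')
    print()
E
python3 bar.py
```

```text
(array([-1.20000e-02,  3.03277e+02]), array([5.40000e-02, 3.21956e+02]), np.float64(0.021174477696217706), (262, np.int64(301)), (262, np.int64(336)), (283, np.int64(300)), (283, np.int64(337)))
(array([  0.247, 227.879]), array([ -0.476, 470.029]), np.float64(-0.11434217955957059), (262, np.int64(292)), (262, np.int64(344)), (283, np.int64(297)), (283, np.int64(336)))
[-0.23718356  0.70790678  0.12752289] [-1.63725222 -1.70744043  4.21335919]
[ 1 28 33 37 37 37 37 36 49 50] [ 0 28 34 36 38 38 36 36 48 50]
[   8    3   52   47 1843] [33.68366793 28.39989148]
5 20 47 15 16 52 25 16 52 35 16 51 45 9 58 
[   8    3   52   47 1829] [33.50300711 28.24166211]
5 20 47 15 16 51 25 15 52 35 16 51 45 9 58
```

Call:
apply_moves(
  deltas=[
    {"fingers":8,"delta_pos":[0.3,0.5,0.1],"angular":[0,0,2]},
    {"fingers":8,"delta_pos":[0.3,0.5,0.2],"angular":[0,0,3]},
    {"fingers":8,"delta_pos":[0.3,0.5,0.2],"angular":[0,0,3]},
    {"fingers":8,"delta_pos":[0.3,0.5,0.2],"angular":[0,0,3]},
    {"fingers":8,"delta_pos":[0.3,0.5,0.2],"angular":[0,0,3]},
    {"fingers":8,"delta_pos":[0.3,0.5,0.2],"angular":[0,0,3]},
  ],
)

```text
clock: 19.1
tool_pos: [0.469, 0.1255, 0.1457]
orientation: [-180.0, 0.0, -76.6]
force: [-0.9, -0.7, 6.0]
opening: 0.0135
gripper_force: 30.0
```

```bash
python3 st.py
```

```text
19.1 [0.469  0.1255 0.1457] [-179.97    0.    -76.62] [-0.94 -0.69  5.97] [-0.042  0.62   0.188] [ 38.3   6.7 -29.3   0.  -54.  -24.9] 0.013485044103094307
```

Call:
apply_moves(
  deltas=[
    {"fingers":8,"delta_pos":[0,0,0],"angular":[0,0,0]},
    {"fingers":8,"delta_pos":[0,0,0],"angular":[0,0,0]},
    {"fingers":8,"delta_pos":[0,0,0],"angular":[0,0,0]},
  ],
)

```text
clock: 19.4
tool_pos: [0.469, 0.1255, 0.1457]
orientation: [-180.0, 0.0, -76.6]
force: [-1.9, -0.1, 4.1]
opening: 0.0138
gripper_force: 30.0
```

```bash
python3 - <<'E'
from h import *
M=[]
for i in range(8):
    ctrl.snapshot('scene'); o=ctrl.get_obs(); M.append(np.r_[o['moment'],o['force'],o['tau'][5]])
print(np.mean(M,0).round(3),np.std(M,0).round(3))
E
```

```text
[ 0.012  0.618  0.169 -1.302 -0.034  5.329 -0.164] [0.03  0.025 0.027 0.602 0.344 0.34  0.   ]
```

Call:
apply_moves(
  deltas=[
    {"fingers":8,"delta_pos":[-0.1,0.2,0],"angular":[0,0,1]},
    {"fingers":8,"delta_pos":[-0.1,0.2,0],"angular":[0,0,1.5]},
    {"fingers":8,"delta_pos":[-0.1,0.2,0],"angular":[0,0,1.5]},
    {"fingers":8,"delta_pos":[-0.1,0.2,0],"angular":[0,0,1.5]},
    {"fingers":8,"delta_pos":[-0.1,0.2,0],"angular":[0,0,1.5]},
    {"fingers":8,"delta_pos":[-0.1,0.2,0],"angular":[0,0,1.5]},
  ],
)

```text
clock: 20.4
tool_pos: [0.4688, 0.1255, 0.1456]
orientation: [-180.0, -0.0, -78.1]
force: [-1.3, -0.1, 6.6]
opening: 0.0136
gripper_force: 30.0
```

```bash
python3 - <<'E'
from h import *
M=[]
for i in range(6):
    ctrl.snapshot('scene'); o=ctrl.get_obs(); M.append(np.r_[o['moment'],o['force'],o['tau'][5]])
print(np.mean(M,0).round(3),np.std(M,0).round(3),o['orientation'])
E
```

```text
[-0.063  0.464  0.186 -0.93  -0.798  5.483 -0.182] [0.026 0.016 0.03  0.562 0.403 0.598 0.   ] [-1.79965998e+02  3.56205609e-04 -7.81343352e+01]
```

The torque held still is about 0.18 N m and rises with the angle, so the screw is snug. I release and withdraw.

Call:
apply_moves(
  deltas=[
    {"fingers":24,"delta_pos":[0,0,0],"angular":[0,0,0]},
    {"fingers":40,"delta_pos":[0,0,0],"angular":[0,0,0]},
    {"fingers":50,"delta_pos":[0,0,0],"angular":[0,0,0]},
    {"fingers":50,"delta_pos":[0,0,0],"angular":[0,0,0]},
    {"fingers":50,"delta_pos":[0,0,-15],"angular":[0,0,0]},
    {"fingers":50,"delta_pos":[0,0,-40],"angular":[0,0,0]},
    {"fingers":50,"delta_pos":[0,0,-80],"angular":[0,0,0]},
    {"fingers":50,"delta_pos":[0,0,-100],"angular":[0,0,0]},
    {"fingers":50,"delta_pos":[0,0,-100],"angular":[0,0,0]},
    {"fingers":50,"delta_pos":[0,0,-100],"angular":[0,0,0]},
  ],
)

```text
clock: 21.7
tool_pos: [0.4684, 0.1255, 0.2452]
orientation: [-180.0, 0.0, -78.2]
force: [0.4, -0.8, -0.5]
opening: 0.0501
gripper_force: 0.0
```

```bash
python3 - <<'E'
from h import *
T=tool(); im=ctrl.snapshot('wrist')[:,:,::-1].copy(); cv2.imwrite('pics/w7f.png',im); print(T[:3,3])
# dark bar in the wrist picture, back-projected at the bar's top height
p=pix('wrist',(.4683,.127,.175),T); print('expected',p)
x0,y0=(p-60).astype(int); x0=max(x0,0); y0=max(y0,0)
m=(im[y0:y0+120,x0:x0+120].max(2)<55).astype(np.uint8)
n,l,s,c=cv2.connectedComponentsWithStats(m)
for k in range(1,n):
    if s[k,4]>150:
        r=cv2.minAreaRect(np.argwhere(l==k)[:,::-1].astype(np.float32)); ctr=np.array(r[0])+[x0,y0]; print(s[k],r,ctr,ray('wrist',ctr,.175,T))
E
```

```text
[0.46842637 0.12547034 0.245198  ]
expected [318.29871642 255.42370123]
[  37    6   45   95 2009] ((59.225975036621094, 54.023128509521484), (97.17799377441406, 22.728557586669922), 72.6459732055664) [317.22597504 249.02312851] [0.46980329 0.12304181 0.175     ]
```

The key sits in the socket but sprang back about 17° on release. To make sure the screw still bears, I grip it again and feel.

Call:
apply_moves(
  deltas=[
    {"fingers":50,"delta_pos":[0,0,0],"angular":[0,0,-8]},
    {"fingers":50,"delta_pos":[0,0,0],"angular":[0,0,-16]},
    {"fingers":50,"delta_pos":[0,0,20],"angular":[0,0,-17.4]},
    {"fingers":50,"delta_pos":[0,0,50],"angular":[0,0,-17.4]},
    {"fingers":50,"delta_pos":[0,0,80],"angular":[0,0,-17.4]},
    {"fingers":50,"delta_pos":[0,0,97],"angular":[0,0,-17.4]},
    {"fingers":50,"delta_pos":[0,0,99],"angular":[0,0,-17.4]},
    {"fingers":50,"delta_pos":[0,0,99],"angular":[0,0,-17.4]},
  ],
)

```text
clock: 22.55
tool_pos: [0.4683, 0.1251, 0.1456]
orientation: [179.9, -0.0, -60.7]
force: [0.3, 0.7, 0.9]
opening: 0.0504
gripper_force: 0.0
```

Call:
apply_moves(
  deltas=[
    {"fingers":8,"delta_pos":[0,0,0],"angular":[0,0,0]},
    {"fingers":8,"delta_pos":[0,0,0],"angular":[0,0,0]},
    {"fingers":8,"delta_pos":[0,0,0],"angular":[0,0,0]},
    {"fingers":8,"delta_pos":[0,0,0],"angular":[0,0,0]},
    {"fingers":8,"delta_pos":[0,0,0],"angular":[0,0,0]},
    {"fingers":8,"delta_pos":[0,0,0],"angular":[0,0,0]},
    {"fingers":8,"delta_pos":[0,0,0],"angular":[0,0,0]},
  ],
)

```text
clock: 23.25
tool_pos: [0.4688, 0.1255, 0.1465]
orientation: [-180.0, -0.0, -60.7]
force: [-0.4, 0.1, 1.6]
opening: 0.0135
gripper_force: 30.0
```

```bash
cat > st.py <<'E'
from h import *
o=ctrl.get_obs(); print(o['clock'],o['tool_pos'].round(4),o['orientation'].round(2),o['force'].round(2),o['moment'].round(3),'tau6',o['tau'][5].round(4),o['opening'].round(4))
E
python3 st.py
```

```text
Traceback (most recent call last):
  File "st.py", line 2, in <module>
    o=ctrl.get_obs(); print(o['clock'],o['tool_pos'].round(4),o['orientation'].round(2),o['force'].round(2),o['moment'].round(3),'tau6',o['tau'][5].round(4),o['opening'].round(4))
                                                                                                                                                             ^^^^^^^^^^^^^^^^^^
AttributeError: 'float' object has no attribute 'round'
```

Call:
apply_moves(
  deltas=[
    {"fingers":8,"delta_pos":[0,0,0],"angular":[0,0,3]},
    {"fingers":8,"delta_pos":[0,0,0],"angular":[0,0,3]},
    {"fingers":8,"delta_pos":[0,0,0],"angular":[0,0,3]},
    {"fingers":8,"delta_pos":[0,0,0],"angular":[0,0,3]},
  ],
)

```text
clock: 23.65
tool_pos: [0.4688, 0.1255, 0.1465]
orientation: [-180.0, -0.0, -63.7]
force: [0.5, -0.3, 1.9]
opening: 0.0138
gripper_force: 30.0
```

```bash
python3 st.py
```

```text
Traceback (most recent call last):
  File "st.py", line 2, in <module>
    o=ctrl.get_obs(); print(o['clock'],o['tool_pos'].round(4),o['orientation'].round(2),o['force'].round(2),o['moment'].round(3),'tau6',o['tau'][5].round(4),o['opening'].round(4))
                                                                                                                                                             ^^^^^^^^^^^^^^^^^^
AttributeError: 'float' object has no attribute 'round'
```

Call:
apply_moves(
  deltas=[
    {"fingers":8,"delta_pos":[0,0,0],"angular":[0,0,3]},
    {"fingers":8,"delta_pos":[0,0,0],"angular":[0,0,3]},
    {"fingers":8,"delta_pos":[0,0,0],"angular":[0,0,3]},
    {"fingers":8,"delta_pos":[0,0,0],"angular":[0,0,3]},
  ],
)

```text
clock: 24.05
tool_pos: [0.4688, 0.1255, 0.1465]
orientation: [-180.0, -0.0, -66.7]
force: [0.3, 1.1, 4.8]
opening: 0.0139
gripper_force: 30.0
```

```bash
python3 st.py
```

```text
Traceback (most recent call last):
  File "st.py", line 2, in <module>
    o=ctrl.get_obs(); print(o['clock'],o['tool_pos'].round(4),o['orientation'].round(2),o['force'].round(2),o['moment'].round(3),'tau6',o['tau'][5].round(4),o['opening'].round(4))
                                                                                                                                                             ^^^^^^^^^^^^^^^^^^
AttributeError: 'float' object has no attribute 'round'
```

```bash
sed -i "s/o\['opening'\].round(4)/o['opening']/" st.py; python3 st.py
```

```text
24.05 [0.4688 0.1255 0.1465] [-179.97   -0.    -66.67] [0.31 1.1  4.8 ] [ 0.11  -0.164  0.052] tau6 -0.0296 0.013855867252393258
```

Call:
apply_moves(
  deltas=[
    {"fingers":8,"delta_pos":[0,0,0],"angular":[0,0,2]},
    {"fingers":8,"delta_pos":[0,0,0],"angular":[0,0,2]},
    {"fingers":8,"delta_pos":[0,0,0],"angular":[0,0,2]},
    {"fingers":8,"delta_pos":[0,0,0],"angular":[0,0,2]},
  ],
)

```text
clock: 24.45
tool_pos: [0.4687, 0.1255, 0.1464]
orientation: [-180.0, 0.0, -68.7]
force: [-0.0, 0.7, 4.4]
opening: 0.0138
gripper_force: 30.0
```

```bash
python3 st.py
```

```text
24.45 [0.4687 0.1255 0.1464] [-179.98    0.    -68.69] [-0.    0.67  4.41] [ 0.157 -0.122  0.095] tau6 -0.0945 0.013752390838223905
```

Call:
apply_moves(
  deltas=[
    {"fingers":8,"delta_pos":[0,0,0],"angular":[0,0,2]},
    {"fingers":8,"delta_pos":[0,0,0],"angular":[0,0,2]},
    {"fingers":8,"delta_pos":[0,0,0],"angular":[0,0,2]},
    {"fingers":8,"delta_pos":[0,0,0],"angular":[0,0,2]},
  ],
)

```text
clock: 24.85
tool_pos: [0.4687, 0.1254, 0.1463]
orientation: [-180.0, 0.0, -70.7]
force: [0.4, -0.0, 4.8]
opening: 0.0139
gripper_force: 30.0
```

```bash
python3 st.py
```

```text
24.85 [0.4687 0.1254 0.1463] [-179.99    0.    -70.7 ] [ 0.39 -0.03  4.84] [ 0.104 -0.05   0.112] tau6 -0.1089 0.013869520664935601
```

Call:
apply_moves(
  deltas=[
    {"fingers":8,"delta_pos":[0,0,0],"angular":[0,0,2]},
    {"fingers":8,"delta_pos":[0,0,0],"angular":[0,0,2]},
    {"fingers":8,"delta_pos":[0,0,0],"angular":[0,0,2]},
    {"fingers":8,"delta_pos":[0,0,0],"angular":[0,0,2]},
  ],
)

```text
clock: 25.25
tool_pos: [0.4686, 0.1254, 0.1463]
orientation: [-180.0, 0.0, -72.7]
force: [0.0, -0.0, 4.1]
opening: 0.014
gripper_force: 30.0
```

```bash
python3 st.py
```

```text
25.25 [0.4686 0.1254 0.1463] [-180.     0.   -72.7] [ 0.   -0.02  4.06] [ 0.149 -0.075  0.152] tau6 -0.1212 0.014005681229842104
```

```bash
python3 - <<'E'
from h import *
im=ctrl.snapshot('wrist')[:,:,::-1].copy(); cv2.imwrite('pics/w8f.png',im)
for n in('w5f','w6f','w8f'):
    g=cv2.imread(f'pics/{n}.png').max(2); out=[]
    for y in range(252,300,6):
        xs=np.where(g[y,295:345]<62)[0]+295; out.append((y,xs.min(),xs.max(),int(g[y,300]),int(g[y,338])) if len(xs) else y)
    print(n,out)
    print(' '.join(map(str,g[270,290:350:2])))
E
```

```text
w5f [252, (258, np.int64(303), np.int64(334), 144, 90), (264, np.int64(301), np.int64(336), 88, 81), (270, np.int64(301), np.int64(337), 69, 86), (276, np.int64(301), np.int64(337), 79, 99), (282, np.int64(301), np.int64(337), 72, 87), (288, np.int64(295), np.int64(342), 45, 33), (294, np.int64(295), np.int64(343), 38, 35)]
92 84 90 96 98 69 37 39 37 37 33 33 30 30 32 30 29 32 31 34 30 32 31 21 86 91 99 109 102 90
w6f [252, (258, np.int64(302), np.int64(334), 79, 76), (264, np.int64(301), np.int64(336), 75, 78), (270, np.int64(300), np.int64(337), 59, 78), (276, np.int64(300), np.int64(337), 61, 81), (282, np.int64(301), np.int64(336), 77, 142), (288, np.int64(295), np.int64(342), 51, 34), (294, np.int64(295), np.int64(343), 44, 39)]
159 158 159 76 81 59 44 39 40 42 42 37 40 38 36 36 36 37 35 38 35 34 34 36 78 76 79 170 168 164
w8f [252, (258, np.int64(302), np.int64(334), 74, 78), (264, np.int64(301), np.int64(336), 68, 81), (270, np.int64(300), np.int64(337), 55, 77), (276, np.int64(301), np.int64(336), 62, 155), (282, np.int64(301), np.int64(336), 71, 144), (288, np.int64(295), np.int64(342), 53, 41), (294, np.int64(295), np.int64(343), 45, 41)]
159 159 116 81 81 55 44 42 42 42 39 39 37 34 34 39 37 35 35 36 38 35 35 36 77 73 166 167 165 154
```

Call:
apply_moves(
  deltas=[
    {"fingers":8,"delta_pos":[0,0,0.1],"angular":[0,0,2]},
    {"fingers":8,"delta_pos":[0,0,0.2],"angular":[0,0,4]},
    {"fingers":8,"delta_pos":[0,0,0.3],"angular":[0,0,6]},
    {"fingers":8,"delta_pos":[0,0,0.3],"angular":[0,0,6]},
    {"fingers":8,"delta_pos":[0,0,0.3],"angular":[0,0,6]},
    {"fingers":8,"delta_pos":[0,0,0.3],"angular":[0,0,6]},
  ],
)

```text
clock: 25.9
tool_pos: [0.4685, 0.1254, 0.146]
orientation: [180.0, -0.0, -78.7]
force: [-0.5, -0.6, 3.9]
opening: 0.0137
gripper_force: 30.0
```

```bash
python3 st.py
```

```text
25.9 [0.4685 0.1254 0.146 ] [179.99  -0.   -78.72] [-0.48 -0.57  3.94] [0.184 0.081 0.116] tau6 -0.1556 0.013711353323592048
```

Call:
apply_moves(
  deltas=[
    {"fingers":8,"delta_pos":[0,0,0],"angular":[0,0,-2]},
    {"fingers":8,"delta_pos":[0,0,0],"angular":[0,0,-2]},
    {"fingers":8,"delta_pos":[0,0,0],"angular":[0,0,-2]},
  ],
)

```text
clock: 26.2
tool_pos: [0.4685, 0.1254, 0.146]
orientation: [180.0, -0.0, -76.7]
force: [-1.0, -0.8, 4.4]
opening: 0.0137
gripper_force: 30.0
```

```bash
python3 st.py
```

```text
26.2 [0.4685 0.1254 0.146 ] [180.    -0.   -76.72] [-1.04 -0.82  4.38] [0.202 0.097 0.084] tau6 -0.068 0.01365369532565219
```

Call:
apply_moves(
  deltas=[
    {"fingers":8,"delta_pos":[0,0,0],"angular":[0,0,-2]},
    {"fingers":8,"delta_pos":[0,0,0],"angular":[0,0,-2]},
    {"fingers":8,"delta_pos":[0,0,0],"angular":[0,0,-2]},
  ],
)

```text
clock: 26.5
tool_pos: [0.4686, 0.1254, 0.146]
orientation: [180.0, 0.0, -74.8]
force: [-0.9, 0.2, 5.2]
opening: 0.0138
gripper_force: 30.0
```

```bash
python3 st.py
```

```text
26.5 [0.4686 0.1254 0.146 ] [180.     0.   -74.77] [-0.89  0.19  5.17] [0.138 0.007 0.048] tau6 -0.0197 0.013842457968613773
```

Call:
apply_moves(
  deltas=[
    {"fingers":8,"delta_pos":[0,0,0],"angular":[0,0,2]},
    {"fingers":8,"delta_pos":[0,0,0],"angular":[0,0,4]},
    {"fingers":8,"delta_pos":[0,0,0.1],"angular":[0,0,6]},
    {"fingers":8,"delta_pos":[0,0,0.2],"angular":[0,0,8]},
    {"fingers":8,"delta_pos":[0,0,0.2],"angular":[0,0,8]},
    {"fingers":8,"delta_pos":[0,0,0.2],"angular":[0,0,8]},
    {"fingers":8,"delta_pos":[0,0,0.2],"angular":[0,0,8]},
  ],
)

```text
clock: 27.2
tool_pos: [0.4684, 0.1254, 0.1458]
orientation: [180.0, -0.0, -82.8]
force: [-0.9, 0.2, 5.5]
opening: 0.0137
gripper_force: 30.0
```

```bash
python3 st.py
```

```text
27.2 [0.4684 0.1254 0.1458] [179.98  -0.   -82.77] [-0.92  0.22  5.52] [0.194 0.379 0.181] tau6 -0.1638 0.013651409262643435
```

Call:
apply_moves(
  deltas=[
    {"fingers":8,"delta_pos":[0,0,0.1],"angular":[0,0,2]},
    {"fingers":8,"delta_pos":[0,0,0.1],"angular":[0,0,3]},
    {"fingers":8,"delta_pos":[0,0,0.1],"angular":[0,0,3]},
    {"fingers":8,"delta_pos":[0,0,0.1],"angular":[0,0,3]},
    {"fingers":8,"delta_pos":[0,0,0.1],"angular":[0,0,3]},
  ],
)

```text
clock: 27.7
tool_pos: [0.4684, 0.1253, 0.1457]
orientation: [180.0, -0.0, -85.8]
force: [-1.0, 0.4, 6.8]
opening: 0.0137
gripper_force: 30.0
```

```bash
python3 st.py
```

```text
27.7 [0.4684 0.1253 0.1457] [ 1.7997e+02 -1.0000e-02 -8.5760e+01] [-0.99  0.37  6.85] [0.235 0.49  0.191] tau6 -0.2052 0.013655359764373392
```

Call:
apply_moves(
  deltas=[
    {"fingers":8,"delta_pos":[0,0,0],"angular":[0,0,1]},
    {"fingers":8,"delta_pos":[0,0,0],"angular":[0,0,2]},
    {"fingers":8,"delta_pos":[0,0,0],"angular":[0,0,2]},
    {"fingers":8,"delta_pos":[0,0,0],"angular":[0,0,2]},
    {"fingers":8,"delta_pos":[0,0,0],"angular":[0,0,2]},
    {"fingers":8,"delta_pos":[0,0,0],"angular":[0,0,2]},
  ],
)

```text
clock: 28.3
tool_pos: [0.4683, 0.1253, 0.1456]
orientation: [180.0, -0.0, -87.8]
force: [-0.6, 0.3, 5.5]
opening: 0.0138
gripper_force: 30.0
```

```bash
python3 st.py
```

```text
28.3 [0.4683 0.1253 0.1456] [ 1.7997e+02 -1.0000e-02 -8.7760e+01] [-0.63  0.26  5.51] [0.289 0.469 0.227] tau6 -0.2181 0.013790628311043556
```

Call:
apply_moves(
  deltas=[
    {"fingers":8,"delta_pos":[0,0,-0.1],"angular":[0,0,-1]},
    {"fingers":8,"delta_pos":[0,0,-0.2],"angular":[0,0,-2]},
    {"fingers":8,"delta_pos":[0,0,-0.3],"angular":[0,0,-3]},
    {"fingers":8,"delta_pos":[0,0,-0.3],"angular":[0,0,-4]},
    {"fingers":8,"delta_pos":[0,0,-0.3],"angular":[0,0,-4]},
  ],
)

```text
clock: 28.8
tool_pos: [0.4684, 0.1253, 0.1458]
orientation: [180.0, -0.0, -83.7]
force: [-1.2, -0.1, 3.7]
opening: 0.0138
gripper_force: 30.0
```

```bash
python3 st.py
```

```text
28.8 [0.4684 0.1253 0.1458] [ 1.7997e+02 -1.0000e-02 -8.3710e+01] [-1.25 -0.11  3.67] [0.303 0.351 0.145] tau6 0.1588 0.013820491273634319
```

```bash
cat > av.py <<'E'
from h import *
M=[]
for i in range(6):
    ctrl.snapshot('scene'); o=ctrl.get_obs(); M.append(np.r_[o['moment'],o['force'],o['tau'][5],o['tool_pos'][2]*1000])
print(o['clock'],np.mean(M,0).round(3),o['orientation'][2].round(2))
E
python3 av.py
```

```text
29.1 [ 3.02000e-01  3.91000e-01  9.00000e-02 -1.37800e+00  2.70000e-02
  2.21300e+00 -7.00000e-02  1.45812e+02] -83.76
```

Call:
apply_moves(
  deltas=[
    {"fingers":8,"delta_pos":[0,0,0],"angular":[0,0,-2]},
    {"fingers":8,"delta_pos":[0,0,0],"angular":[0,0,-3]},
    {"fingers":8,"delta_pos":[0,0,0],"angular":[0,0,-3]},
  ],
)

```text
clock: 29.4
tool_pos: [0.4685, 0.1254, 0.1459]
orientation: [180.0, -0.0, -80.7]
force: [-1.2, 0.3, 1.9]
opening: 0.0138
gripper_force: 30.0
```

```bash
python3 av.py
```

```text
29.7 [ 2.23000e-01  3.97000e-01  7.90000e-02 -6.39000e-01 -1.80000e-02
  2.58100e+00 -6.40000e-02  1.45897e+02] -80.77
```

Call:
apply_moves(
  deltas=[
    {"fingers":8,"delta_pos":[0,0,0],"angular":[0,0,-2]},
    {"fingers":8,"delta_pos":[0,0,0],"angular":[0,0,-3]},
    {"fingers":8,"delta_pos":[0,0,0],"angular":[0,0,-3]},
  ],
)

```text
clock: 30.0
tool_pos: [0.4686, 0.1254, 0.146]
orientation: [180.0, -0.0, -77.7]
force: [-0.4, 0.2, 2.3]
opening: 0.0139
gripper_force: 30.0
```

```bash
python3 av.py
```

```text
30.3 [ 1.51000e-01  3.29000e-01  6.90000e-02 -8.84000e-01  4.17000e-01
  2.27300e+00 -4.90000e-02  1.45984e+02] -77.77
```

Call:
apply_moves(
  deltas=[
    {"fingers":8,"delta_pos":[0,0,0],"angular":[0,0,-2]},
    {"fingers":8,"delta_pos":[0,0,0],"angular":[0,0,-4]},
    {"fingers":8,"delta_pos":[0,0,0],"angular":[0,0,-6]},
    {"fingers":8,"delta_pos":[0,0,0],"angular":[0,0,-6]},
    {"fingers":8,"delta_pos":[0,0,0],"angular":[0,0,-6]},
  ],
)

```text
clock: 30.8
tool_pos: [0.4688, 0.1255, 0.1461]
orientation: [-180.0, -0.0, -71.8]
force: [-0.8, -0.0, 2.9]
opening: 0.0137
gripper_force: 30.0
```

```bash
python3 av.py
```

```text
31.1 [ 7.60000e-02  1.80000e-01  5.20000e-02 -5.49000e-01  4.11000e-01
  3.60400e+00 -4.80000e-02  1.46096e+02] -71.76
```

Call:
apply_moves(
  deltas=[
    {"fingers":8,"delta_pos":[0,0,0],"angular":[0,0,-2]},
    {"fingers":8,"delta_pos":[0,0,0],"angular":[0,0,-3]},
    {"fingers":8,"delta_pos":[0,0,0],"angular":[0,0,-3]},
    {"fingers":8,"delta_pos":[0,0,0],"angular":[0,0,-3]},
  ],
)

```text
clock: 31.5
tool_pos: [0.4688, 0.1255, 0.1462]
orientation: [-180.0, -0.0, -68.8]
force: [-1.0, -0.2, 5.0]
opening: 0.014
gripper_force: 30.0
```

```bash
python3 av.py
```

```text
31.8 [ 6.30000e-02  7.80000e-02  3.30000e-02 -2.12000e-01 -3.54000e-01
  5.09000e+00 -1.60000e-02  1.46155e+02] -68.79
```

Call:
apply_moves(
  deltas=[
    {"fingers":24,"delta_pos":[0,0,-0.4],"angular":[0,0,0]},
    {"fingers":40,"delta_pos":[0,0,-0.4],"angular":[0,0,0]},
    {"fingers":50,"delta_pos":[0,0,-0.4],"angular":[0,0,0]},
    {"fingers":50,"delta_pos":[0,0,-0.4],"angular":[0,0,0]},
    {"fingers":50,"delta_pos":[0,0,-20],"angular":[0,0,0]},
    {"fingers":50,"delta_pos":[0,0,-60],"angular":[0,0,0]},
    {"fingers":50,"delta_pos":[0,0,-100],"angular":[0,0,0]},
    {"fingers":50,"delta_pos":[0,0,-100],"angular":[0,0,0]},
    {"fingers":50,"delta_pos":[0,0,-100],"angular":[0,0,0]},
  ],
)

```text
clock: 32.7
tool_pos: [0.4688, 0.1257, 0.2468]
orientation: [-179.9, 0.1, -68.8]
force: [-0.8, 0.4, -1.0]
opening: 0.0498
gripper_force: 0.0
```

```bash
cat > key.py <<'E'
from h import *
T=tool(); im=ctrl.snapshot('wrist')[:,:,::-1].copy(); p=pix('wrist',(.4683,.127,.175),T)
x0,y0=np.maximum((p-60).astype(int),0)
m=(im[y0:y0+120,x0:x0+120].max(2)<55).astype(np.uint8)
n,l,s,c=cv2.connectedComponentsWithStats(m); k=1+np.argmax(s[1:,4])
r=cv2.minAreaRect(np.argwhere(l==k)[:,::-1].astype(np.float32)); ctr=np.array(r[0])+[x0,y0]
print(ctrl.get_obs()['clock'],s[k],r[1],r[2],ray('wrist',ctr,.175,T),T[:3,3],ctrl.get_obs()['orientation'][2])
E
python3 key.py; python3 av.py; python3 av.py; python3 av.py; python3 key.py
```

```text
32.75 [  44    5   31   96 1885] (96.55171203613281, 22.542741775512695) 83.41805267333984 [0.47068305 0.12266648 0.175     ] [0.46878754 0.12571941 0.24680517] -68.76632255791571
33.05 [ 6.7000e-02 -2.8000e-02 -0.0000e+00 -5.0000e-02 -3.0600e-01 -6.5000e-01
 -1.0000e-03  2.4502e+02] -68.75
33.35 [ 7.0000e-02 -7.0000e-03 -5.0000e-03  2.0000e-02  1.2900e-01  3.1000e-02
 -0.0000e+00  2.4566e+02] -68.75
33.65 [ 3.70000e-02 -2.10000e-02 -1.30000e-02  1.23000e-01 -4.21000e-01
  1.04000e-01 -0.00000e+00  2.45965e+02] -68.75
33.7 [  44    5   32   96 1872] (96.68612670898438, 22.66720199584961) 83.2901611328125 [0.47078923 0.12280016 0.175     ] [0.46856705 0.12542776 0.24598812] -68.74859104888347
```

Call:
apply_moves(
  deltas=[
    {"fingers":50,"delta_pos":[0,0,0],"angular":[0,0,-6.6]},
    {"fingers":50,"delta_pos":[0,0,40],"angular":[0,0,-6.6]},
    {"fingers":50,"delta_pos":[0,0,80],"angular":[0,0,-6.6]},
    {"fingers":50,"delta_pos":[0,0,98],"angular":[0,0,-6.6]},
    {"fingers":50,"delta_pos":[0,0,99],"angular":[0,0,-6.6]},
    {"fingers":50,"delta_pos":[0,0,99],"angular":[0,0,-6.6]},
    {"fingers":8,"delta_pos":[0,0,99],"angular":[0,0,-6.6]},
    {"fingers":8,"delta_pos":[0,0,99],"angular":[0,0,-6.6]},
    {"fingers":8,"delta_pos":[0,0,99],"angular":[0,0,-6.6]},
    {"fingers":8,"delta_pos":[0,0,99],"angular":[0,0,-6.6]},
  ],
)

```text
clock: 34.7
tool_pos: [0.4688, 0.1256, 0.1476]
orientation: [-179.9, 0.0, -62.1]
force: [0.5, -0.1, 0.4]
opening: 0.0234
gripper_force: 0.0
```

Call:
apply_moves(
  deltas=[
    {"fingers":8,"delta_pos":[0,0,0],"angular":[0,0,0]},
    {"fingers":8,"delta_pos":[0,0,0],"angular":[0,0,0]},
    {"fingers":8,"delta_pos":[0,0,0],"angular":[0,0,2]},
    {"fingers":8,"delta_pos":[0,0,0],"angular":[0,0,4]},
    {"fingers":8,"delta_pos":[0,0,0],"angular":[0,0,4]},
  ],
)

```text
clock: 35.2
tool_pos: [0.4688, 0.1255, 0.1472]
orientation: [-180.0, -0.0, -66.2]
force: [0.5, 0.3, 1.5]
opening: 0.0135
gripper_force: 30.0
```

```bash
python3 av.py
```

```text
35.5 [ 9.80000e-02 -6.30000e-02  3.80000e-02  4.82000e-01  2.27000e-01
  2.61300e+00 -9.00000e-02  1.47169e+02] -66.11
```

Call:
apply_moves(
  deltas=[
    {"fingers":8,"delta_pos":[0,0,0],"angular":[0,0,2]},
    {"fingers":8,"delta_pos":[0,0,0],"angular":[0,0,2]},
    {"fingers":8,"delta_pos":[0,0,0],"angular":[0,0,2]},
  ],
)

```text
clock: 35.8
tool_pos: [0.4687, 0.1255, 0.1471]
orientation: [-180.0, -0.0, -68.1]
force: [-0.3, 0.2, 4.4]
opening: 0.0139
gripper_force: 30.0
```

```bash
python3 av.py
```

```text
36.1 [ 1.10000e-01 -1.30000e-02  9.00000e-02 -7.10000e-02  1.65000e-01
  4.58600e+00 -9.00000e-02  1.47119e+02] -68.13
```

Call:
apply_moves(
  deltas=[
    {"fingers":8,"delta_pos":[0,0,0],"angular":[0,0,2]},
    {"fingers":8,"delta_pos":[0,0,0],"angular":[0,0,2]},
    {"fingers":8,"delta_pos":[0,0,0],"angular":[0,0,2]},
  ],
)

```text
clock: 36.4
tool_pos: [0.4687, 0.1255, 0.147]
orientation: [-180.0, -0.0, -70.1]
force: [0.7, -0.2, 4.8]
opening: 0.0135
gripper_force: 30.0
```

```bash
python3 av.py
```

```text
36.7 [ 1.42000e-01 -3.90000e-02  1.18000e-01  1.90000e-01 -7.50000e-02
  4.75300e+00 -1.11000e-01  1.47044e+02] -70.13
```

Call:
apply_moves(
  deltas=[
    {"fingers":8,"delta_pos":[0,0,0],"angular":[0,0,2]},
    {"fingers":8,"delta_pos":[0,0,0],"angular":[0,0,2]},
    {"fingers":8,"delta_pos":[0,0,0],"angular":[0,0,2]},
  ],
)

```text
clock: 37.0
tool_pos: [0.4686, 0.1254, 0.147]
orientation: [-180.0, 0.0, -72.1]
force: [0.4, 0.9, 5.4]
opening: 0.0137
gripper_force: 30.0
```

```bash
python3 av.py
```

```text
37.3 [ 1.80000e-01 -3.80000e-02  1.23000e-01  4.74000e-01 -7.60000e-02
  4.55800e+00 -1.23000e-01  1.46962e+02] -72.13
```

Call:
apply_moves(
  deltas=[
    {"fingers":8,"delta_pos":[0,0.1,0.1],"angular":[0,0,3]},
    {"fingers":8,"delta_pos":[0,0.2,0.2],"angular":[0,0,6]},
    {"fingers":8,"delta_pos":[0,0.2,0.3],"angular":[0,0,9]},
    {"fingers":8,"delta_pos":[0,0.3,0.4],"angular":[0,0,12]},
    {"fingers":8,"delta_pos":[0,0.3,0.4],"angular":[0,0,12]},
    {"fingers":8,"delta_pos":[0,0.3,0.4],"angular":[0,0,12]},
  ],
)

```text
clock: 37.9
tool_pos: [0.4682, 0.1253, 0.1465]
orientation: [180.0, -0.0, -84.1]
force: [-1.3, 0.5, 4.3]
opening: 0.0136
gripper_force: 30.0
```

```bash
python3 av.py
```

```text
38.2 [ 3.48000e-01  1.03000e-01  1.28000e-01 -1.29000e-01  2.84000e-01
  3.77300e+00 -1.36000e-01  1.46494e+02] -84.13
```

```bash
python3 - <<'E'
from h import *
b=ctrl.snapshot('scene')[:,:,::-1].copy(); cv2.imwrite('pics/s9f.png',b)
for im in(cv2.imread('pics/s5f.png'),b):
    r=im[195:225,255:290]; h=cv2.cvtColor(r,cv2.COLOR_BGR2HSV); m=(h[...,0]<18)&(h[...,1]>120)&(h[...,2]>50)
    n,l,s,c=cv2.connectedComponentsWithStats(m.astype(np.uint8)); k=1+np.argmax(s[1:,4]); print(s[k],c[k]+[255,195])
for d in(0,.05,.1): # sensitivity of handle pixel to crank angle
    y=np.radians(10.3);X=np.array([np.cos(y),np.sin(y),0]);Y=np.array([-np.sin(y),np.cos(y),0])
    print(d,pix('scene',np.array([.4683,.127,.045])+.09*Y+.05*(np.sin(d)*X+[0,0,np.cos(d)])))
a=cv2.imread('pics/s5f.png')
# crank arm vertical edges: horizontal registration of arm/handle patch
p,q=[cv2.cvtColor(i,cv2.COLOR_BGR2GRAY).astype(np.float32)[200:240,262:292] for i in(a,b)]
print(cv2.phaseCorrelate(p,q,cv2.createHanningWindow((30,40),cv2.CV_32F)))
p,q=[cv2.cvtColor(i,cv2.COLOR_BGR2GRAY).astype(np.float32)[235:265,280:325] for i in(a,b)]
print('foot',cv2.phaseCorrelate(p,q,cv2.createHanningWindow((45,30),cv2.CV_32F)))
E
```

```text
[13 16  4  2  5] [269.8 211.2]
[15 17  1  1  1] [270. 212.]
0 [268.87175008 211.43782672]
0.05 [269.44968639 211.07078408]
0.1 [270.02628178 210.74646325]
((0.007866281116884366, 0.7605047303252199), 0.7323377497990926)
foot ((0.6978276472417946, -0.06706393215297624), 0.8239247067769369)
```

Call:
apply_moves(
  deltas=[
    {"fingers":8,"delta_pos":[0,0.1,0.1],"angular":[0,0,2]},
    {"fingers":8,"delta_pos":[0,0.2,0.2],"angular":[0,0,4]},
    {"fingers":8,"delta_pos":[0,0.2,0.2],"angular":[0,0,4]},
    {"fingers":8,"delta_pos":[0,0.2,0.2],"angular":[0,0,4]},
  ],
)

```text
clock: 38.65
tool_pos: [0.4681, 0.1253, 0.1463]
orientation: [180.0, 0.0, -88.1]
force: [-0.0, 0.2, 4.0]
opening: 0.0138
gripper_force: 30.0
```

```bash
python3 av.py
```

```text
38.95 [ 4.33000e-01  1.45000e-01  1.97000e-01 -8.20000e-02  4.81000e-01
  4.05200e+00 -1.78000e-01  1.46336e+02] -88.13
```

Call:
apply_moves(
  deltas=[
    {"fingers":8,"delta_pos":[0,0.1,0.1],"angular":[0,0,2]},
    {"fingers":8,"delta_pos":[0,0.1,0.2],"angular":[0,0,3]},
    {"fingers":8,"delta_pos":[0,0.1,0.2],"angular":[0,0,3]},
    {"fingers":8,"delta_pos":[0,0.1,0.2],"angular":[0,0,3]},
  ],
)

```text
clock: 39.35
tool_pos: [0.468, 0.1253, 0.1462]
orientation: [-180.0, 0.0, -91.1]
force: [-1.1, 0.1, 5.0]
opening: 0.0139
gripper_force: 30.0
```

```bash
python3 av.py
```

```text
39.65 [  0.414   0.283   0.229  -0.519   0.893   4.867  -0.226 146.208] -91.14
```

Call:
apply_moves(
  deltas=[
    {"fingers":8,"delta_pos":[0,0,-0.1],"angular":[0,0,-2]},
    {"fingers":8,"delta_pos":[0,-0.1,-0.2],"angular":[0,0,-4]},
    {"fingers":24,"delta_pos":[0,-0.1,-0.2],"angular":[0,0,-4]},
    {"fingers":45,"delta_pos":[0,-0.1,-0.2],"angular":[0,0,-4]},
    {"fingers":60,"delta_pos":[0,-0.1,-0.2],"angular":[0,0,-4]},
    {"fingers":60,"delta_pos":[0,-0.1,-0.2],"angular":[0,0,-4]},
    {"fingers":60,"delta_pos":[0,-0.1,-30],"angular":[0,0,-4]},
    {"fingers":60,"delta_pos":[0,-0.1,-70],"angular":[0,0,-4]},
    {"fingers":60,"delta_pos":[0,-0.1,-100],"angular":[0,0,-4]},
    {"fingers":60,"delta_pos":[0,-0.1,-100],"angular":[0,0,-4]},
  ],
)

```text
clock: 40.65
tool_pos: [0.4701, 0.1262, 0.2505]
orientation: [-179.6, 0.2, -87.1]
force: [-0.3, -0.5, -0.1]
opening: 0.0596
gripper_force: 0.0
```

```bash
python3 key.py; python3 st.py
```

```text
40.7 [  31   10   57   90 2028] (95.4117660522461, 22.52941131591797) 61.927513122558594 [0.46894384 0.12351103 0.175     ] [0.470136   0.12624727 0.2504861 ] -87.16319555934486
40.7 [0.469  0.1259 0.2481] [-1.798e+02  1.300e-01 -8.716e+01] [ 0.01 -0.28 -1.25] [0.095 0.025 0.019] tau6 0.0052 0.0597524686310302
```

Each time I let go abruptly the key springs back to about the same angle. I re-tighten and this time unwind the key slowly before opening, so the screw keeps its load.

Call:
apply_moves(
  deltas=[
    {"fingers":50,"delta_pos":[0,0,0],"angular":[0,0,-14]},
    {"fingers":50,"delta_pos":[0,0,0],"angular":[0,0,-28]},
    {"fingers":50,"delta_pos":[0,0,0],"angular":[0,0,-28]},
    {"fingers":50,"delta_pos":[0,0,20],"angular":[0,0,-28]},
    {"fingers":50,"delta_pos":[0,0,60],"angular":[0,0,-28]},
    {"fingers":50,"delta_pos":[0,0,90],"angular":[0,0,-28]},
    {"fingers":50,"delta_pos":[0,0,99],"angular":[0,0,-28]},
    {"fingers":50,"delta_pos":[0,0,99],"angular":[0,0,-28]},
    {"fingers":8,"delta_pos":[0,0,99],"angular":[0,0,-28]},
    {"fingers":8,"delta_pos":[0,0,99],"angular":[0,0,-28]},
  ],
)

```text
clock: 41.7
tool_pos: [0.469, 0.1258, 0.1486]
orientation: [-179.9, -0.0, -59.1]
force: [0.1, 0.2, -0.2]
opening: 0.0394
gripper_force: 0.0
```

Call:
apply_moves(
  deltas=[
    {"fingers":8,"delta_pos":[0,0,0],"angular":[0,0,0]},
    {"fingers":8,"delta_pos":[0,0,0],"angular":[0,0,0]},
    {"fingers":8,"delta_pos":[0,0,0],"angular":[0,0,0]},
    {"fingers":8,"delta_pos":[0,0,0],"angular":[0,0,0]},
    {"fingers":8,"delta_pos":[0,0,0],"angular":[0,0,3]},
    {"fingers":8,"delta_pos":[0,0,0],"angular":[0,0,6]},
    {"fingers":8,"delta_pos":[0,0,0],"angular":[0,0,8]},
    {"fingers":8,"delta_pos":[0,0,0],"angular":[0,0,8]},
  ],
)

```text
clock: 42.5
tool_pos: [0.4684, 0.1255, 0.1475]
orientation: [-180.0, -0.0, -67.2]
force: [-0.5, -0.0, 3.1]
opening: 0.0137
gripper_force: 30.0
```

```bash
python3 av.py
```

```text
42.8 [ 1.88000e-01 -1.40000e-02  5.80000e-02 -2.70000e-02  4.42000e-01
  3.52100e+00 -1.08000e-01  1.47497e+02] -67.11
```

Call:
apply_moves(
  deltas=[
    {"fingers":8,"delta_pos":[0,0.1,0.1],"angular":[0,0,4]},
    {"fingers":8,"delta_pos":[0,0.2,0.2],"angular":[0,0,8]},
    {"fingers":8,"delta_pos":[0,0.3,0.3],"angular":[0,0,12]},
    {"fingers":8,"delta_pos":[0,0.4,0.4],"angular":[0,0,16]},
    {"fingers":8,"delta_pos":[0,0.5,0.5],"angular":[0,0,19]},
    {"fingers":8,"delta_pos":[0,0.5,0.5],"angular":[0,0,19]},
    {"fingers":8,"delta_pos":[0,0.5,0.5],"angular":[0,0,19]},
  ],
)

```text
clock: 43.5
tool_pos: [0.4678, 0.1253, 0.1468]
orientation: [-180.0, 0.0, -86.0]
force: [0.1, 1.1, 4.2]
opening: 0.0138
gripper_force: 30.0
```

```bash
python3 av.py
```

```text
43.8 [ 6.69000e-01  5.20000e-02  1.54000e-01 -1.17000e-01  1.30000e+00
  4.51100e+00 -1.46000e-01  1.46783e+02] -86.12
```

Call:
apply_moves(
  deltas=[
    {"fingers":8,"delta_pos":[0,0,0.1],"angular":[0,0,2]},
    {"fingers":8,"delta_pos":[0,0,0.2],"angular":[0,0,4]},
    {"fingers":8,"delta_pos":[0,0,0.2],"angular":[0,0,5]},
    {"fingers":8,"delta_pos":[0,0,0.2],"angular":[0,0,5]},
    {"fingers":8,"delta_pos":[0,0,0.2],"angular":[0,0,5]},
  ],
)

```text
clock: 44.3
tool_pos: [0.4677, 0.1252, 0.1466]
orientation: [-180.0, 0.0, -91.1]
force: [-0.4, 1.8, 5.0]
opening: 0.0137
gripper_force: 30.0
```

```bash
python3 av.py
```

```text
44.6 [  0.798   0.227   0.227  -0.95    1.945   5.032  -0.228 146.568] -91.12
```

Call:
apply_moves(
  deltas=[
    {"fingers":8,"delta_pos":[0,0,0],"angular":[0,0,-1.5]},
    {"fingers":8,"delta_pos":[0,0,-0.1],"angular":[0,0,-3]},
    {"fingers":8,"delta_pos":[0,0,-0.2],"angular":[0,0,-4.5]},
    {"fingers":8,"delta_pos":[0,-0.1,-0.2],"angular":[0,0,-6]},
    {"fingers":8,"delta_pos":[0,-0.2,-0.3],"angular":[0,0,-7.5]},
    {"fingers":8,"delta_pos":[0,-0.2,-0.3],"angular":[0,0,-9]},
    {"fingers":8,"delta_pos":[0,-0.3,-0.4],"angular":[0,0,-10.5]},
    {"fingers":8,"delta_pos":[0,-0.3,-0.4],"angular":[0,0,-12]},
    {"fingers":8,"delta_pos":[0,-0.4,-0.5],"angular":[0,0,-13.5]},
    {"fingers":8,"delta_pos":[0,-0.4,-0.5],"angular":[0,0,-15]},
  ],
)

```text
clock: 45.6
tool_pos: [0.4681, 0.1251, 0.147]
orientation: [-180.0, 0.0, -76.0]
force: [-0.3, 1.3, 3.9]
opening: 0.0132
gripper_force: 30.0
```

```bash
python3 av.py
```

```text
45.9 [ 7.4600e-01 -1.4600e-01  7.0000e-02  6.7700e-01  1.6650e+00  4.2750e+00
 -9.0000e-03  1.4697e+02] -76.16
```

Call:
apply_moves(
  deltas=[
    {"fingers":8,"delta_pos":[-0.1,-0.1,0],"angular":[0,0,-1]},
    {"fingers":8,"delta_pos":[-0.3,-0.3,-0.1],"angular":[0,0,-2]},
    {"fingers":8,"delta_pos":[-0.4,-0.4,-0.1],"angular":[0,0,-3]},
    {"fingers":8,"delta_pos":[-0.5,-0.5,-0.2],"angular":[0,0,-4]},
    {"fingers":8,"delta_pos":[-0.5,-0.5,-0.2],"angular":[0,0,-5]},
    {"fingers":8,"delta_pos":[-0.5,-0.5,-0.3],"angular":[0,0,-6]},
    {"fingers":8,"delta_pos":[-0.5,-0.5,-0.3],"angular":[0,0,-6]},
  ],
)

```text
clock: 46.6
tool_pos: [0.4683, 0.1256, 0.1472]
orientation: [180.0, -0.0, -70.1]
force: [0.4, -0.0, 3.6]
opening: 0.0137
gripper_force: 30.0
```

```bash
python3 av.py
```

```text
46.9 [ 1.60000e-02 -9.10000e-02  2.60000e-02  1.80000e-01 -1.06000e-01
  4.17900e+00  1.00000e-03  1.47198e+02] -70.15
```

Only about 0.03 N m is left on the key, and the side load is near zero. I open now, withdraw and check the key.

Call:
apply_moves(
  deltas=[
    {"fingers":24,"delta_pos":[0,0,-0.3],"angular":[0,0,0]},
    {"fingers":40,"delta_pos":[0,0,-0.3],"angular":[0,0,0]},
    {"fingers":55,"delta_pos":[0,0,-0.3],"angular":[0,0,0]},
    {"fingers":55,"delta_pos":[0,0,-0.3],"angular":[0,0,0]},
    {"fingers":55,"delta_pos":[0,0,-25],"angular":[0,0,0]},
    {"fingers":55,"delta_pos":[0,0,-60],"angular":[0,0,0]},
    {"fingers":55,"delta_pos":[0,0,-100],"angular":[0,0,0]},
    {"fingers":55,"delta_pos":[0,0,-100],"angular":[0,0,0]},
  ],
)

```text
clock: 47.7
tool_pos: [0.471, 0.1268, 0.2526]
orientation: [-179.5, 0.1, -70.1]
force: [-0.4, 0.9, -1.2]
opening: 0.0546
gripper_force: 0.0
```

```bash
python3 key.py; python3 key.py; python3 - <<'E'
from plant import ctrl
print(ctrl.close_job())
E
```

```text
47.75 [  43    7   33   95 1925] (95.16473388671875, 22.338716506958008) 82.23483276367188 [0.47059545 0.12314415 0.175     ] [0.47097207 0.12683308 0.25257694] -70.13823894178503
47.8 [  44    6   32   96 1930] (96.32823181152344, 22.428438186645508) 81.25383758544922 [0.47046643 0.12275774 0.175     ] [0.46967528 0.12650006 0.24988742] -70.1545600211929
the job is handed in; nothing more can be done
None
```

I handed the job in at about 48 s: the crank is upright, the screw was tightened to about 0.23 N m with the key held still, and the key is standing released in the socket. The screw backs off a little whenever the key is let go, so the load left on the flat is only an estimate of 9 to 12 N against the 8 N needed, and I got no verdict back.

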